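# Sort left- and right-hand sieve clamp brackets

## Robot

A 7-joint arm with a two-finger parallel gripper is mounted at the origin on the work surface. World frame = base frame: x ahead of the robot, y to its left, z up, the work surface at z = 0. Lengths are in m, angles in rad, forces in N, time in s.
With the tool pointing down it reaches from about 0.425 to 0.925 m from the base axis. Payload 6.8 kg.
Tool frame: the origin (TCP) lies midway between the tips of the shut fingers; the grasp point (between the pads) lies 19 mm behind it; z points along the fingers, y is the direction in which the jaws open and shut (so a half turn about z gives the same grasp; the last joint's range is limited). The gripper opens to 85 mm and grips with 20 to 120 N. Pads are 22 mm wide; open, the fingers measure 114 mm over their backs; the gripper's body (76 mm by 85 mm) begins 54 mm behind the grasp point. The pads swing forward as they close: fully open they stand 13 mm farther back than shut.
Start: joints at [1.116, 0.477, 0.022, 1.555, -0.011, 1.109, -0.083], TCP at [0.229, -0.635, 0.206] pointing down, gripper open.
Joint ranges: [-2.96, 2.96], [-0.34, 2.1], [-1.41, 1.46], [0.24, 2.44], [-1.37, 4.51], [0.17, 1.92], [-2.96, 2.96]. Speed limits (rad/s): [2.39, 2.39, 3.14, 3.14, 3.14, 3.14, 3.14].

## Interface

Orientations are given as a rotation vector (axis times angle).
In Python, from bench import r, imaging gives the robot as it stands.
- The arm moves only by the tool jog_arm, never from a script. Its argument "rows" is a list of rows, each an object with "delta_rot": the turn, a rotation vector about the tool's x, y, z in degrees, a list of three; "xyz": the shift along the tool's x, y, z in cm, a list of three; "fingers": the closure, from 0 (fully open) to 1 (shut). A call has exactly 5 rows; each row is the pose to reach, as a shift and turn from the pose measured when the call began, along the tool's axes at that moment; what a row does not reach only later rows make up. A row lasts 1/12 s, in which the tool goes at most 41.7 mm and 7.16 degrees, less where a joint would pass 70% of its speed; a pose out of reach is approached as far as the arm can. A call with a gripper value outside its range is refused whole. The fingers move at their own pace and stop on an object; "grip_force" is the grip in N (left out, the last holds). Time passes only in rows, so rows that repeat a pose let the fingers close, or fill a call up. It gives the time, the measured TCP pose, the force and the opening at its end, in the units of the state.
- r.get_obs(): the state, without advancing time (a new reading comes with each control period).
- imaging.grab_frame(name): name is "scene" or "top"; returns the picture (420x560x3 uint8, blue, green, red); there is no depth.
- imaging.camera_info(name): a dict with "camera_matrix" (3x3 intrinsics, pixels), "k1" (the pictures are not rectified: a ray, as slopes to the right and down, at radius r is drawn at 1 + k1 r^2 times it, then the intrinsics apply), "xyz" and "attitude" of the camera in the world. Camera axes: x right, y down, z forward; pixel columns grow to the right and rows downward; lengths in m; the calibration is good to about 2 mm. A picture is of the moment at which its call begins. camera_info takes no time and is no camera call.
- r.hand_in(): hands the job in, once; it reports no verdict.
Trained networks look in the newest picture that a camera, given by its name, has taken for a name from the list of things; names that differ only in an ending like _2 or _b are one class to them, and where a whole thing is asked for, a point or a joint stands for the part that bears it (a point fixed in the world has none). Each returns a list of dicts, best first, with "conf" (0 to 1); they miss things now and then, are a little off and sometimes report something else, mostly with a low value. They report only what shows in the picture. A call takes as long as a camera call. They do not tell look-alikes from the thing itself.
- imaging.find_in(camera, query): "position" ([column, row] in pixels, amid what is visible of it).
- imaging.cut_out(camera, query): "region" (420x560 bool, what is visible of it) and "position" ([column, row] in pixels, amid what is visible of it).
- imaging.tip_of(camera, query): "position" ([column, row] in pixels: a listed point, or the origin of a listed thing).
The state is a dict: "clock": time; "joints": joint angles; "qvel": joint speeds; "tau": joint torques, N m; "tcp_pos": TCP position; "orientation": TCP orientation; "contact_force": force on the tool from outside, world axes, zero at the start; "moment": the same for the moment, N m; "grip_width": finger opening in m.
Only numpy, scipy, OpenCV 4.12 (cv2) and the standard library are available. Lean on these libraries where they do the work, as an engineer would, in place of code of your own. Each camera call takes 0.05 s, during which the arm holds its last target.

## Task

Sort the three loose sieve-clamp brackets into the two bins, left-hand and right-hand, each into the bin whose fixed sample bracket has the same hand, not its mirror image. One bracket lies tipped on the back of its wall: first stand it on its foot on the bench and let go of it, then take hold of it afresh and put it in its bin. Set every bracket down, do not drop it, so that each ends standing flat on its foot on the floor of its bin, and leave the sieve and the two tins where they are.

Things in the scene. Friction and masses are not known exactly. Their poses are not given: they have to be found in the camera images.
- bracket_left: Left-hand aluminium bracket, 165 g, standing on its foot, any yaw. Origin: mid heel edge. +x along foot to the open side, y along length, z up. Foot x 0-50, y -30 to 30, z 0-8 mm. Wall x 0-8, full length, z 0-50. 8 mm thick end cheeks: tall one (50 out, 50 up) at -y, low one (28 out, 28 up) at +y. Seen from the open side, wall behind, the tall cheek is on the left.
- bracket_right: Right-hand bracket, the mirror image of bracket_left: same sizes, origin (middle of the heel edge, where foot underside meets wall back) and axes, but the tall cheek is at +y, the low one at -y: seen from the open side with the wall behind, the tall cheek is on the right. Starts standing on its foot on the bench, any yaw.
- bracket_tipped: Another right-hand bracket, same as bracket_right, tipped: wall back flat on the bench, z level, to the robot's left (+y) within 0.4 rad, foot (x axis) upright. Heel edge is on the bench, now and when on its foot. Can be gripped over its 60 mm ends near the heel, leaning 45 deg into the hollow; half a turn about that axis swaps foot and wall.
- bin_left: Fixed black bin for left-hand brackets; alike to bin_right but for its sample; the two may swap sides. Origin: centre of underside, z up, x away from the robot within 0.15 rad. 118 (x) x 208 (y) x 40 mm high, walls 4 mm, floor top 4 mm up. On its +x side a ledge (x 59-125, 90 wide, 12 high) with a fixed left-hand sample: heel at x 67, open side +x, tall cheek at -y, top 62 mm up.
- bin_right: Fixed black bin for right-hand brackets, same sizes, origin and axes as bin_left; on its +x ledge (x 59 to 125 mm, 90 mm wide, 12 mm high) stands a fixed right-hand sample bracket on its foot: heel at x 67 mm, open side to +x, tall cheek at +y, top 62 mm up. Inside it is 110 x 200 mm, room for two brackets side by side along y.
- sieve: Loose brass sieve, round, 104 mm across, 45 mm high, open on top, beyond the work. Bystander. Origin: centre of its underside.
- tin_a: Small closed steel sample tin, 64 mm across, 45 mm high, standing on the bench. Bystander. Origin: centre of its underside.
- tin_b: Small closed steel sample tin, 64 mm across, 45 mm high, standing on the bench. Bystander. Origin: centre of its underside.
Things that resemble listed ones, but are neither listed nor needed, are in the scene too. Leave any brown or green look-alike of the bracket_tipped alone. What is shaped like the bracket_left but green or pink is not meant.

How it is judged:
By the outcome, as a careful person would: the job done as asked, in the order asked, and still so for the second after the job is handed in, with the robot touching nothing.
It also fails if it takes over 72 s, if anything falls off the work surface, if the arm or the gripper's body presses on something with over 40 N, if the wrist force passes 120 N, or if a joint passes its speed limit or range.

## Working session

There is one attempt and no reset: what is moved stays moved. The work goes in short steps, Python scripts to look and compute and a tool call to move; the robot and the scene stay as the last step left them, time stands still between calls to the robot, and variables do not carry over. Pictures are saved under pics/ and viewed, and the job is handed in when it is done.

Besides the shell and the picture viewer there is one more tool, called after "Emit:" as name(argument=value, ...), one argument or row to a line, values as JSON. jog_arm: Moves the arm, as the interface text tells. Its arguments: {"type":"object","properties":{"rows":{"type":"array","items":{"type":"object","properties":{"delta_rot":{"type":"array","items":{"type":"number"}},"xyz":{"type":"array","items":{"type":"number"}},"fingers":{"type":"number"}}}},"grip_force":{"type":"number"}},"required":["rows"]}

```bash
mkdir -p pics; ls; python3 - <<'E'
from bench import r, imaging
import cv2
print(r.get_obs())
for n in ("scene","top"):
    f=imaging.grab_frame(n); cv2.imwrite(f"pics/{n}0.png",cv2.resize(f,(800,600),interpolation=cv2.INTER_CUBIC)); print(imaging.camera_info(n))
E
```

```text
pics
{'clock': 0.0, 'joints': array([ 1.11594097,  0.47777601,  0.0223336 ,  1.55640473, -0.01149702,
        1.10930277, -0.08310919]), 'qvel': array([-0.00107662,  0.00100737,  0.00077119, -0.00088526, -0.00046296,
        0.00094115,  0.00083709]), 'tau': array([-9.15849305e-04, -5.96447575e+01,  1.60801850e+00, -2.81197429e+01,
        1.25551934e-02,  9.26978333e-03, -1.90103890e-05]), 'tcp_pos': array([ 0.22917699, -0.63425218,  0.20456151]), 'orientation': array([-3.09280391e+00, -5.41692843e-01,  6.76571595e-04]), 'contact_force': array([0.22812321, 0.12450584, 0.0372565 ]), 'moment': array([-0.00524229, -0.0028055 ,  0.002278  ]), 'grip_width': 0.08531265448666409}
{'camera_matrix': array([[396.30602341,   0.        , 281.2895918 ],
       [  0.        , 396.30602341, 201.73773616],
       [  0.        ,   0.        ,   1.        ]]), 'k1': -0.10467614071111754, 'xyz': array([ 0.97473903, -0.38574145,  0.91663153]), 'attitude': array([-2.36062307, -1.09677753,  0.32021444])}
{'camera_matrix': array([[535.52289074,   0.        , 282.61680778],
       [  0.        , 535.52289074, 203.89722289],
       [  0.        ,   0.        ,   1.        ]]), 'k1': 0.068964184037026, 'xyz': array([ 0.37517105, -0.00238839,  1.47571005]), 'attitude': array([-2.12907061,  2.1914851 , -0.12557735])}
```

View pics/scene0.png

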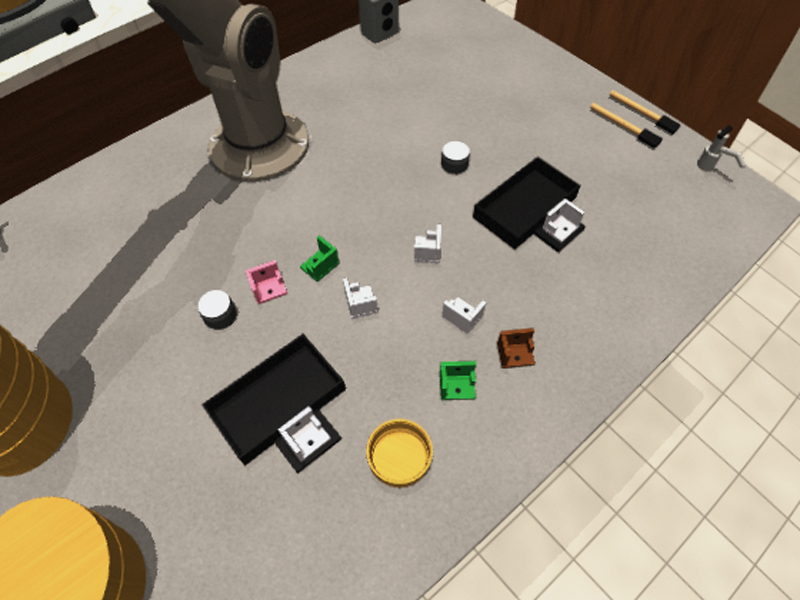

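View pics/top0.png

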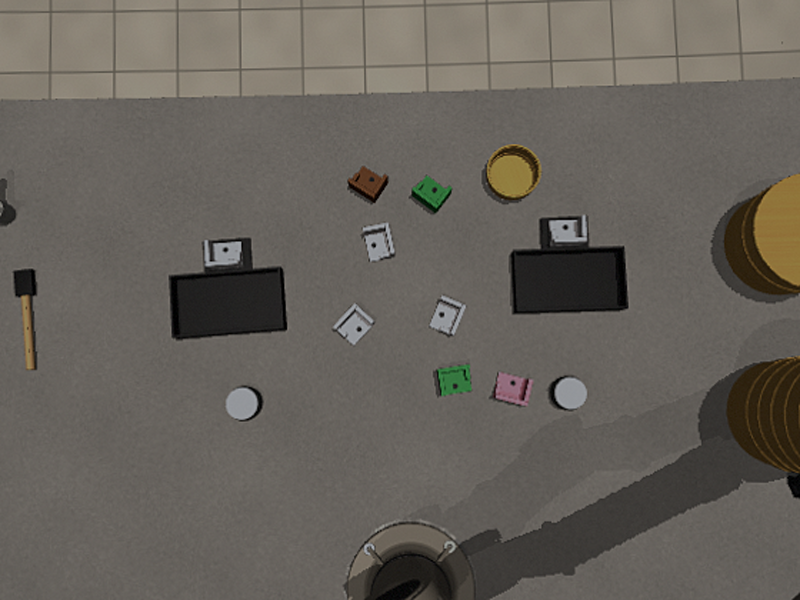

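The scene view shows three white brackets at about (430,243), (360,297) and (464,312), with bins at (525,200) and (275,400). In the top view the same brackets are at (447,315), (353,324) and (378,242). I'll zoom in next.

```bash
cat > h.py <<'E'
import numpy as np, cv2
from scipy.spatial.transform import Rotation as R
from bench import r, imaging
def proj(n,P):
    c=imaging.camera_info(n); Rc=R.from_rotvec(c['attitude']).as_matrix()
    p=(np.atleast_2d(P)-c['xyz'])@Rc
    s=p[:,:2]/p[:,2:]; s=s*(1+c['k1']*(s**2).sum(1,keepdims=True))
    K=c['camera_matrix']; return s*[K[0,0],K[1,1]]+K[:2,2]
def unproj(n,px,z):
    c=imaging.camera_info(n); Rc=R.from_rotvec(c['attitude']).as_matrix();K=c['camera_matrix']
    d=(np.array(px,float)-K[:2,2])/[K[0,0],K[1,1]]; s=d.copy()
    for _ in range(20): s=d/(1+c['k1']*(s**2).sum())
    v=Rc@np.append(s,1); return c['xyz']+v*(z-c['xyz'][2])/v[2]
E
python3 - <<'E'
from h import *
t=cv2.imread('pics/top0.png')
f=imaging.grab_frame("top"); s=imaging.grab_frame("scene")
cv2.imwrite('pics/top.raw.png',f); cv2.imwrite('pics/scene.raw.png',s)
def crops(im,cs,h=28):
    return np.hstack([cv2.resize(im[int(v)-h:int(v)+h,int(u)-h:int(u)+h],(260,260),interpolation=cv2.INTER_CUBIC) for u,v in cs])
k=.7
tc=[(447*k,315*k),(353*k,324*k),(378*k,242*k)]
P=[unproj("top",c,.02) for c in tc]; print(P)
sc=[proj("scene",p)[0] for p in P]; print(sc)
cv2.imwrite('pics/crops.png',np.vstack([crops(f,tc),crops(s,sc)]))
tc=[(567*k,230*k),(225*k,253*k)]
P=[unproj("top",c,.03) for c in tc];print(P); sc=[proj("scene",p)[0] for p in P]
cv2.imwrite('pics/crops2.png',np.vstack([crops(f,tc),crops(s,sc)]))
E
```

```text
[array([ 0.49860419, -0.08450037,  0.02      ]), array([0.48660067, 0.0951702 , 0.02      ]), array([0.64373039, 0.04361025, 0.02      ])]
[array([251.62858002, 207.99760545]), array([299.05344195, 170.61828677]), array([324.0408119 , 217.16793747])]
[array([ 0.6542895, -0.3188486,  0.03     ]), array([0.62878991, 0.33545555, 0.03      ])]
```

View pics/crops.png

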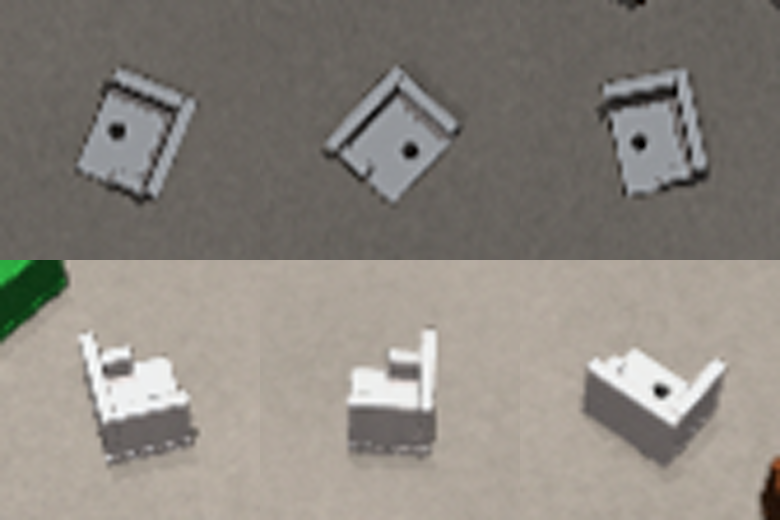

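View pics/crops2.png

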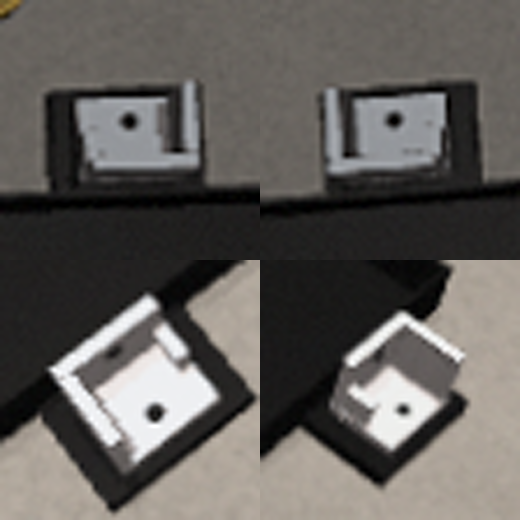

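```bash
cat >> h.py <<'E'
def boxes(hand):
    s=1 if hand=='R' else -1
    def cy(a,b): return sorted((s*a,s*b))
    B=[((0,.05),(-.03,.03),(0,.008)),((0,.008),(-.03,.03),(0,.05)),((0,.05),cy(.022,.03),(0,.05)),((0,.028),cy(-.03,-.022),(0,.028))]
    return np.array([[[b[i][0] for i in range(3)],[b[i][1] for i in range(3)]] for b in B])
def Rb(kind,yaw):
    # body->world. standing: x at yaw. tipped: body z at angle yaw (world), body x up
    if kind=='tip':
        z=np.array([np.cos(yaw),np.sin(yaw),0]); x=np.array([0,0,1.]); return np.c_[x,np.cross(z,x),z]
    return R.from_euler('z',yaw).as_matrix()
def rays(n,px):
    c=imaging.camera_info(n); Rc=R.from_rotvec(c['attitude']).as_matrix();K=c['camera_matrix']
    d=(px-K[:2,2])/[K[0,0],K[1,1]]; s=d.copy()
    for _ in range(15): s=d/(1+c['k1']*(s**2).sum(1,keepdims=True))
    return c['xyz'], np.c_[s,np.ones(len(s))]@Rc.T
def label(o,d,Rm,t,hand):
    o=(o-t)@Rm; d=d@Rm; best=np.full(len(d),1e9); lab=np.zeros(len(d),int)
    with np.errstate(all='ignore'):
        for lo,hi in boxes(hand):
            t1=(lo-o)/d; t2=(hi-o)/d; tn=np.minimum(t1,t2); tf=np.maximum(t1,t2)
            te=tn.max(1); ax=tn.argmax(1); hit=(te<tf.min(1))&(te<best)
            best[hit]=te[hit]; lab[hit]=1+ax[hit]
    return lab
def cost(p,kind,hand,data,z=0.):
    Rm=Rb(kind,p[2]); t=np.array([p[0],p[1],z]); tot=0
    for (o,d,v) in data:
        l=label(o,d,Rm,t,hand)
        for k in range(4):
            m=l==k
            if m.any(): tot+=((v[m]-v[m].mean(0))**2).sum()
        # background
    return tot
def prep(im,n,c,h=26,ss=2):
    u0,v0=int(c[0])-h,int(c[1])-h; W=2*h
    g=(np.arange(W*ss)+.5)/ss-.5
    U,V=np.meshgrid(g+u0,g+v0)
    v=cv2.remap(im,U.astype(np.float32),V.astype(np.float32),cv2.INTER_CUBIC).reshape(-1,3).astype(float)
    o,d=rays(n,np.c_[U.ravel(),V.ravel()]); return o,d,v
E
cat > fit0.py <<'E'
from h import *
from scipy.optimize import minimize
ims={'top':cv2.imread('pics/top.raw.png'),'scene':cv2.imread('pics/scene.raw.png')}
P=[(.4986,-.0845),(.4866,.0952),(.6437,.0436)]
def run(P0,kind,hand,yaws,cams):
    data=[prep(ims[n],n,proj(n,np.array([*P0,.02]))[0]) for n in cams]
    best=None
    for yw in yaws:
        # start with centre of body near P0
        Rm=Rb(kind,yw); c=Rm@np.array([.025,0,.025]); 
        x0=[P0[0]-c[0],P0[1]-c[1],yw]
        s=minimize(cost,x0,args=(kind,hand,data),method='Nelder-Mead',options=dict(initial_simplex=np.array([x0]+[[x0[0]+.01*(i==0),x0[1]+.01*(i==1),x0[2]+.2*(i==2)] for i in range(3)]),xatol=1e-4,fatol=1,maxiter=150))
        if best is None or s.fun<best.fun: best=s
    return best.x.round(4),round(best.fun/1e4)
for i,(kind,hand,yw) in enumerate([('st','L',[1.2,1.57]),('st','R',[-2.3,-1.9]),('st','L',[1.57,1.9])]):
    for cams in (['top'],['scene'],['top','scene']): print(i,cams,run(P[i],kind,hand,yw,cams))
E
python3 fit0.py
```

```text
0 ['top'] (array([ 0.4866, -0.1059,  1.1376]), 449)
0 ['scene'] (array([ 0.4887, -0.1065,  1.1569]), 2570)
0 ['top', 'scene'] (array([ 0.488 , -0.1062,  1.1467]), 3109)
1 ['top'] (array([ 0.5034,  0.1116, -2.3501]), 398)
1 ['scene'] (array([ 0.5044,  0.1119, -2.3172]), 227)
1 ['top', 'scene'] (array([ 0.5044,  0.1111, -2.3426]), 690)
2 ['top'] (array([0.6471, 0.0181, 1.7441]), 477)
2 ['scene'] (array([0.6485, 0.018 , 1.7548]), 743)
2 ['top', 'scene'] (array([0.6478, 0.0182, 1.7474]), 1271)
```

```bash
python3 - <<'E'
from h import *
im=cv2.imread('pics/top.raw.png')
F={'A':(.488,-.1062,1.1467,.008),'B':(.5044,.1111,-2.3426,.008),'C':(.6478,.0182,1.7474,.008)}
out=[]
for n,(x,y,w,z) in F.items():
  for cam in('top','scene'):
    src=cv2.imread(f'pics/{cam}.raw.png')
    a=np.linspace(-.005,.055,240); b=np.linspace(-.035,.035,280)
    A,B=np.meshgrid(a,b); X=x+A*np.cos(w)-B*np.sin(w); Y=y+A*np.sin(w)+B*np.cos(w)
    q=proj(cam,np.c_[X.ravel(),Y.ravel(),np.full(X.size,z)]).astype(np.float32)
    r_=cv2.remap(src,q[:,0].reshape(X.shape),q[:,1].reshape(X.shape),cv2.INTER_CUBIC)
    out.append(r_)
    m=r_.sum(2)[100:220,80:200]; g=cv2.GaussianBlur(r_.sum(2).astype(np.float32),(0,0),6)[60:230,50:210]; i=np.unravel_index(g.argmin(),g.shape)
    print(n,cam,'hole x',a[50+i[1]].round(4),'y',b[60+i[0]].round(4))
cv2.imwrite('pics/rect.png',np.vstack([np.hstack(out[0::2]),np.hstack(out[1::2])]))
for q in('bracket_left','bracket_right','bracket_tipped','bin_left','bin_right'):
    imaging.grab_frame('top')
    print(q,[(np.round(np.array(d['position'])/.7),round(d['conf'],2)) for d in imaging.tip_of('top',q)])
print(r.get_obs()['clock'])
E
```

```text
A top hole x 0.0352 y 0.0006
A scene hole x 0.0106 y -0.0117
B top hole x 0.0369 y -0.0009
B scene hole x 0.0407 y 0.0041
C top hole x 0.0357 y 0.0009
C scene hole x 0.0359 y 0.0001
bracket_left [(array([459., 317.]), 0.85), (array([458., 368.]), 0.8), (array([506., 406.]), 0.62)]
bracket_right []
bracket_tipped [(array([392., 241.]), 0.83), (array([359., 195.]), 0.73), (array([420., 203.]), 0.62)]
bin_left [(array([568., 282.]), 0.72), (array([458., 318.]), 0.55), (array([511., 177.]), 0.17)]
bin_right [(array([227., 300.]), 0.79)]
0.7
```

View pics/rect.png

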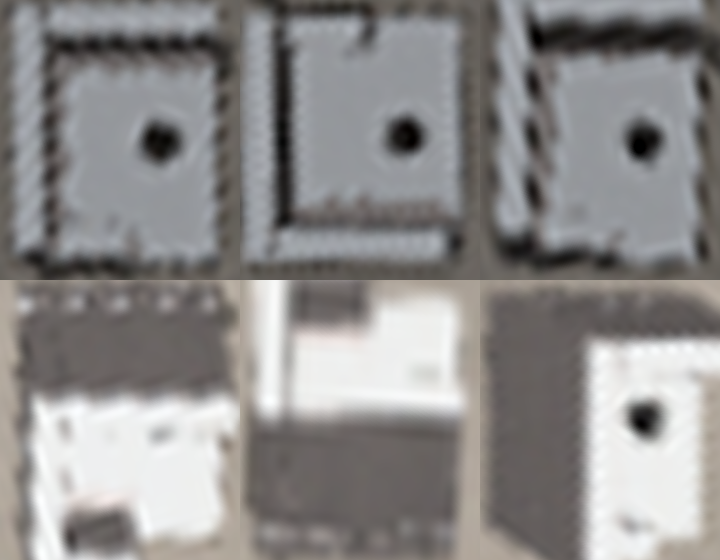

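The top view matches. A, at (459,317), is the left-hand one, since its yaw is outside the tipped range and the network agrees. C, at (392,241), is the tipped one, and B is right-hand standing. The left sample is in the bin at y<0. Next I'll fit the bins using the samples.

```bash
cat >> h.py <<'E'
def plan(p,x=None,lean=None,Rt=None):
    """print jog values to reach TCP p; Rt 3x3 tool orientation"""
    o=r.get_obs(); R0=R.from_rotvec(o['orientation']); p0=o['tcp_pos']
    if Rt is None: Rt=R0.as_matrix()
    d=R0.inv().apply(np.array(p)-p0)*100; w=(R0.inv()*R.from_matrix(Rt)).as_rotvec(degrees=True)
    print('xyz cm',d.round(2),'delta_rot',w.round(1),'| rows',round(max(np.linalg.norm(d)/4.17,np.linalg.norm(w)/7.16),1),'| t',round(o['clock'],2),'tcp',p0.round(4),'F',o['contact_force'].round(1),'w',o['grip_width'].round(4),'j',o['joints'].round(2))
def down(yaw_y):
    """tool down with tool y axis at angle yaw_y (mod pi chosen nearest to current)"""
    Rc=R.from_rotvec(r.get_obs()['orientation']).as_matrix(); best=None
    for a in(yaw_y,yaw_y+np.pi):
        y=np.array([np.cos(a),np.sin(a),0]); z=np.array([0,0,-1.]); M=np.c_[np.cross(y,z),y,z]
        s=np.trace(Rc.T@M)
        if best is None or s>best[0]: best=(s,M)
    return best[1]
E
python3 - <<'E'
from h import *
from scipy.optimize import minimize
ims={'top':cv2.imread('pics/top.raw.png'),'scene':cv2.imread('pics/scene.raw.png')}
for hand,P0 in(('L',(.6543,-.3188)),('R',(.6288,.3355))):
  for cams in (['top'],['scene'],['top','scene']):
    data=[prep(ims[n],n,proj(n,np.array([*P0,.03]))[0],h=22) for n in cams]
    x0=[P0[0]-.025,P0[1],0]
    s=minimize(cost,x0,args=('st',hand,data,.012),method='Nelder-Mead',options=dict(initial_simplex=np.array([x0]+[[x0[0]+.01*(i==0),x0[1]+.01*(i==1),x0[2]+.15*(i==2)] for i in range(3)]),xatol=1e-4,fatol=1))
    x,y,w=s.x; print(hand,cams,s.x.round(4),'bin origin',x-.067*np.cos(w),y-.067*np.sin(w))
# dark region of bins
g=ims['top'].max(2); m=(g<38).astype(np.uint8)
for u,v in((567*.7,285*.7),(228*.7,305*.7)):
    _,l=cv2.connectedComponents(m); k=l[int(v),int(u)]; ys,xs=np.where(l==k); print(len(xs),xs.min(),xs.max(),ys.min(),ys.max(), unproj('top',(u,v),.0))
o=imaging.grab_frame('top')
cv2.imwrite('pics/bins.png',np.hstack([cv2.resize(o[150:240,340:450],(440,360)),cv2.resize(o[160:250,105:215],(440,360))])[:, :800])
plan((.4953,-.0899,.12),Rt=down(1.147))
E
```

```text
L ['top'] [ 0.6267 -0.3171  0.0038] bin origin 0.5596960697900111 -0.317322520760624
L ['scene'] [ 0.6288 -0.3163  0.0065] bin origin 0.5618504770227278 -0.31674445096848103
L ['top', 'scene'] [ 0.6286 -0.3164  0.0068] bin origin 0.5616236485923213 -0.3168727959823095
R ['top'] [0.6017 0.3351 0.068 ] bin origin 0.5348688622143963 0.3305690473674065
R ['scene'] [0.6023 0.3355 0.0561] bin origin 0.5354240114148338 0.3317164383822199
R ['top', 'scene'] [0.6022 0.3353 0.0583] bin origin 0.535337992359281 0.3314356778945707
3716 357 439 152 219 [ 5.51968365e-01 -3.19755005e-01 -2.22044605e-16]
3538 119 200 167 237 [0.53209186 0.33691517 0.        ]Traceback (most recent call last):
  File "<stdin>", line 16, in <module>
  File "h.py", line 57, in plan
    print('xyz cm',d.round(2),'delta_rot',w.round(1),'| rows',round(max(np.linalg.norm(d)/4.17,np.linalg.norm(w)/7.16),1),'| t',round(o['clock'],2),'tcp',p0.round(4),'F',o['contact_force'].round(1),'w',o['grip_width'].round(4),'j',o['joints'].round(2))
                                                                                                                                                                                                          ^^^^^^^^^^^^^^^^^^^^^
AttributeError: 'float' object has no attribute 'round'
```

View pics/bins.png

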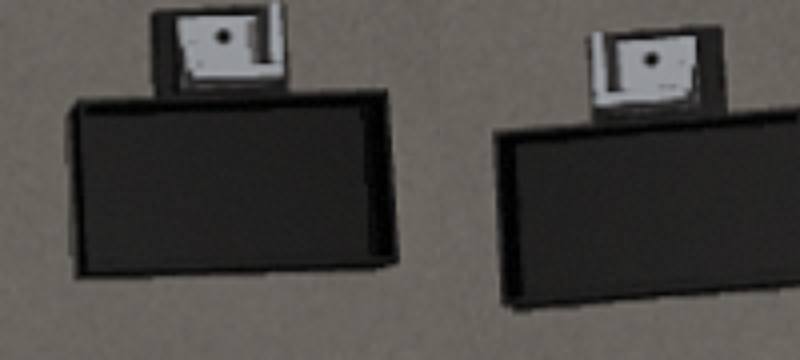

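```bash
sed -i "s/o\['grip_width'\].round(4)/round(float(o['grip_width']),4)/" h.py; python3 - <<'E'
from h import *
for u,v in((359,175.5),(436.8,173),(439.5,216),(359.5,218.5)): print(unproj('top',(u,v),.04).round(3))
plan((.4897,-.1025,.12),Rt=down(1.147))
plan((.4897,-.1025,.2),Rt=down(1.147))
E
```

```text
[ 0.616 -0.212  0.04 ]
[ 0.616 -0.422  0.04 ]
[ 0.499 -0.422  0.04 ]
[ 0.499 -0.209  0.04 ]
xyz cm [ 42.57 -41.22   8.55] delta_rot [ 0.  -0.  44.2] | rows 14.4 | t 0.75 tcp [ 0.2294 -0.6348  0.2055] F [ 1.1  0.2 -0.2] w 0.0857 j [ 1.12  0.48  0.02  1.56 -0.01  1.11 -0.08]
xyz cm [ 42.57 -41.22   0.55] delta_rot [ 0.  -0.  44.2] | rows 14.2 | t 0.75 tcp [ 0.2294 -0.6348  0.2055] F [ 1.1  0.2 -0.2] w 0.0857 j [ 1.12  0.48  0.02  1.56 -0.01  1.11 -0.08]
```

Emit:
jog_arm(
  rows=[
    {"xyz": [42.6, -41.2, 0.5], "delta_rot": [0, 0, 44.2], "fingers": 0.5},
    {"xyz": [42.6, -41.2, 0.5], "delta_rot": [0, 0, 44.2], "fingers": 0.5},
    {"xyz": [42.6, -41.2, 0.5], "delta_rot": [0, 0, 44.2], "fingers": 0.5},
    {"xyz": [42.6, -41.2, 0.5], "delta_rot": [0, 0, 44.2], "fingers": 0.5},
    {"xyz": [42.6, -41.2, 0.5], "delta_rot": [0, 0, 44.2], "fingers": 0.5},
  ],
  grip_force=60,
)

```text
clock: 1.17
tcp_pos: [0.3205, -0.4487, 0.2039]
orientation: [3.112, -0.429, 0.001]
contact_force: [1.3, 1.4, 0.5]
grip_width: 0.0425
```

```bash
python3 - <<'E'
from h import *
plan((.4897,-.1025,.12),Rt=down(1.147))
E
```

```text
xyz cm [  6.91 -37.91   8.4 ] delta_rot [-0.  -0.   8.6] | rows 9.5 | t 1.17 tcp [ 0.3205 -0.4487  0.2039] F [1.3 1.4 0.5] w 0.0425 j [ 0.78  0.28  0.07  1.86 -0.02  1.01 -0.98]
```

Emit:
jog_arm(
  rows=[
    {"xyz": [6.9, -37.9, 4], "delta_rot": [0, 0, 8.6], "fingers": 0.6},
    {"xyz": [6.9, -37.9, 8.4], "delta_rot": [0, 0, 8.6], "fingers": 0.6},
    {"xyz": [6.9, -37.9, 8.4], "delta_rot": [0, 0, 8.6], "fingers": 0.6},
    {"xyz": [6.9, -37.9, 8.4], "delta_rot": [0, 0, 8.6], "fingers": 0.6},
    {"xyz": [6.9, -37.9, 8.4], "delta_rot": [0, 0, 8.6], "fingers": 0.6},
  ],
)

```text
clock: 1.58
tcp_pos: [0.4085, -0.2686, 0.1628]
orientation: [3.071, -0.662, 0.003]
contact_force: [1.1, -0.3, -0.4]
grip_width: 0.0341
```

Emit:
jog_arm(
  rows=[
    {"xyz": [3.5, -18, 4.5], "fingers": 0.6},
    {"xyz": [3.5, -18, 4.5], "fingers": 0.6},
    {"xyz": [3.5, -18, 4.5], "fingers": 0.6},
    {"xyz": [3.5, -18, 4.5], "fingers": 0.6},
    {"xyz": [3.5, -18, 4.5], "fingers": 0.6},
  ],
)

```text
$.rows[0]: bad value
```

```bash
python3 - <<'E'
from h import *
plan((.4897,-.1025,.12),Rt=down(1.147))
plan((.4897,-.1025,.02),Rt=down(1.147))
f=imaging.grab_frame('scene'); cv2.imwrite('pics/s1.png',f)
E
```

```text
xyz cm [  0.55 -18.48   4.28] delta_rot [-0.  -0.1 -0. ] | rows 4.6 | t 1.58 tcp [ 0.4085 -0.2686  0.1628] F [ 1.1 -0.3 -0.4] w 0.0341 j [ 0.47  0.22 -0.02  2.04  0.01  0.88 -1.55]
xyz cm [  0.53 -18.48  14.28] delta_rot [-0.  -0.1 -0. ] | rows 5.6 | t 1.58 tcp [ 0.4085 -0.2686  0.1628] F [ 1.1 -0.3 -0.4] w 0.0341 j [ 0.47  0.22 -0.02  2.04  0.01  0.88 -1.55]
```

View pics/s1.png

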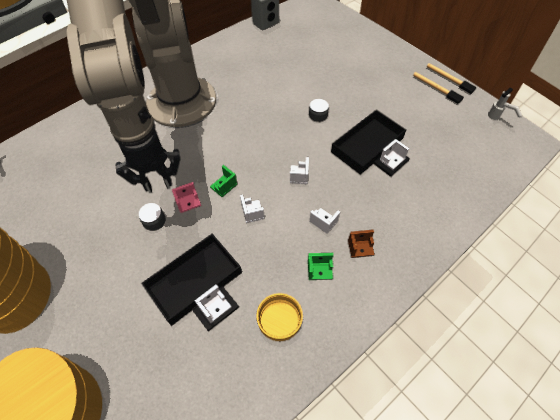

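The scene is undisturbed and the gripper is at about (150,165), above the tin. Every row needs all its keys, so I'll include them from now on.

Emit:
jog_arm(
  rows=[
    {"xyz": [0.5, -18.5, 4.3], "delta_rot": [0, 0, 0], "fingers": 0.6},
    {"xyz": [0.5, -18.5, 4.3], "delta_rot": [0, 0, 0], "fingers": 0.6},
    {"xyz": [0.5, -18.5, 4.3], "delta_rot": [0, 0, 0], "fingers": 0.6},
    {"xyz": [0.5, -18.5, 4.3], "delta_rot": [0, 0, 0], "fingers": 0.6},
    {"xyz": [0.5, -18.5, 4.3], "delta_rot": [0, 0, 0], "fingers": 0.6},
  ],
)

```text
clock: 2.05
tcp_pos: [0.492, -0.0894, 0.1187]
orientation: [-3.069, 0.643, -0.001]
contact_force: [0.4, 0.0, 0.2]
grip_width: 0.0341
```

```bash
python3 - <<'E'
from h import *
plan((.4897,-.1025,.022),Rt=down(1.147))
E
```

```text
xyz cm [0.32 1.34 9.66] delta_rot [-0.3  0.   0.6] | rows 2.3 | t 2.05 tcp [ 0.492  -0.0894  0.1187] F [0.4 0.  0.2] w 0.0341 j [ 0.17  0.31 -0.13  2.04  0.05  0.79 -1.97]
```

Emit:
jog_arm(
  rows=[
    {"xyz": [0.3, 1.3, 0], "delta_rot": [0, 0, 0.6], "fingers": 0.6},
    {"xyz": [0.3, 1.3, 2], "delta_rot": [0, 0, 0.6], "fingers": 0.6},
    {"xyz": [0.3, 1.3, 4], "delta_rot": [0, 0, 0.6], "fingers": 0.6},
    {"xyz": [0.3, 1.3, 5], "delta_rot": [0, 0, 0.6], "fingers": 0.6},
    {"xyz": [0.3, 1.3, 5], "delta_rot": [0, 0, 0.6], "fingers": 0.6},
  ],
)

```text
clock: 2.47
tcp_pos: [0.4878, -0.1025, 0.0668]
orientation: [-3.066, 0.659, 0.006]
contact_force: [-0.6, 0.5, -0.4]
grip_width: 0.0339
```

```bash
python3 - <<'E'
from h import *
plan((.4897,-.1025,.022),Rt=down(1.147))
E
```

```text
xyz cm [ 0.19 -0.06  4.48] delta_rot [-0.2  0.3  0. ] | rows 1.1 | t 2.47 tcp [ 0.4878 -0.1025  0.0668] F [-0.6  0.5 -0.4] w 0.0339 j [ 0.18  0.39 -0.12  2.08  0.06  0.68 -1.97]
```

Emit:
jog_arm(
  rows=[
    {"xyz": [0.1, 0, 1.5], "delta_rot": [-0.2, 0.3, 0], "fingers": 0.6},
    {"xyz": [0.2, 0, 3], "delta_rot": [-0.2, 0.3, 0], "fingers": 0.6},
    {"xyz": [0.2, 0, 4.3], "delta_rot": [-0.2, 0.3, 0], "fingers": 0.6},
    {"xyz": [0.2, 0, 4.5], "delta_rot": [-0.2, 0.3, 0], "fingers": 0.6},
    {"xyz": [0.2, 0, 4.5], "delta_rot": [-0.2, 0.3, 0], "fingers": 0.6},
  ],
)

```text
clock: 2.88
tcp_pos: [0.4894, -0.1034, 0.022]
orientation: [-3.071, 0.661, -0.0]
contact_force: [-1.2, -0.1, 0.9]
grip_width: 0.0345
```

```bash
python3 - <<'E'
from h import *
plan((.4897,-.1025,.022),Rt=down(1.147))
E
```

```text
xyz cm [-0.01 -0.09 -0.  ] delta_rot [-0. -0. -0.] | rows 0.0 | t 2.88 tcp [ 0.4894 -0.1034  0.022 ] F [-1.2 -0.1  0.9] w 0.0345 j [ 0.17  0.46 -0.11  2.1   0.09  0.58 -1.99]
```

Emit:
jog_arm(
  rows=[
    {"xyz": [0, 0, 0], "delta_rot": [0, 0, 0], "fingers": 0.85},
    {"xyz": [0, 0, 0], "delta_rot": [0, 0, 0], "fingers": 0.92},
    {"xyz": [0, 0, 0], "delta_rot": [0, 0, 0], "fingers": 1},
    {"xyz": [0, 0, 0], "delta_rot": [0, 0, 0], "fingers": 1},
    {"xyz": [0, 0, 0], "delta_rot": [0, 0, 0], "fingers": 1},
  ],
  grip_force=60,
)

```text
clock: 3.3
tcp_pos: [0.4905, -0.1035, 0.023]
orientation: [-3.071, 0.661, -0.004]
contact_force: [-1.0, -0.5, 6.2]
grip_width: 0.0035
```

```bash
python3 - <<'E'
from h import *
plan((.4897,-.1025,.022),Rt=down(1.147))
E
```

```text
xyz cm [-0.11 -0.06  0.1 ] delta_rot [-0.1 -0.1 -0. ] | rows 0.0 | t 3.3 tcp [ 0.4905 -0.1035  0.023 ] F [-1.  -0.5  6.2] w 0.0035 j [ 0.17  0.46 -0.11  2.1   0.09  0.58 -1.99]
```

```bash
python3 - <<'E'
from h import *
f=imaging.grab_frame('scene'); t=imaging.grab_frame('top')
c=proj('scene',[.49,-.1,.03])[0].astype(int); d=proj('top',[.49,-.1,.03])[0].astype(int)
cr=lambda im,c:cv2.resize(im[c[1]-45:c[1]+45,c[0]-45:c[0]+45],(400,400),interpolation=cv2.INTER_CUBIC)
cv2.imwrite('pics/s2.png',np.hstack([cr(f,c),cr(t,d)]))
print(r.get_obs())
E
```

```text
{'clock': 3.4, 'joints': array([ 0.17096307,  0.46143682, -0.10661896,  2.10272871,  0.08625539,
        0.57915156, -1.99147379]), 'qvel': array([-3.40860607e-06,  1.63797620e-03,  4.81534290e-04,  1.52618099e-05,
        9.10553107e-04,  5.26694077e-04,  1.80022449e-04]), 'tau': array([-8.60029296e-02, -4.46041882e+01, -9.26564494e-02, -1.59537882e+01,
       -3.01348977e-03, -2.48236796e-01, -2.31864833e-03]), 'tcp_pos': array([ 0.49044942, -0.10352261,  0.02302212]), 'orientation': array([-3.07074698,  0.66087177, -0.00344257]), 'contact_force': array([-1.17480883,  1.18768744,  6.43500622]), 'moment': array([-0.05670586,  0.23408745,  0.01200954]), 'grip_width': 0.003249747685280997}
```

View pics/s2.png

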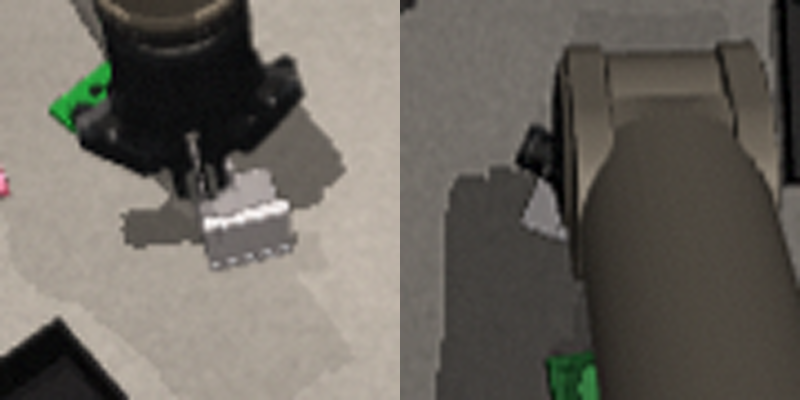

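The fingers are around the wall at about (200,190) in the crop. I'll lift slightly to check the grip.

Emit:
jog_arm(
  rows=[
    {"xyz": [0, 0, -0.5], "delta_rot": [0, 0, 0], "fingers": 1},
    {"xyz": [0, 0, -1.2], "delta_rot": [0, 0, 0], "fingers": 1},
    {"xyz": [0, 0, -2], "delta_rot": [0, 0, 0], "fingers": 1},
    {"xyz": [0, 0, -3], "delta_rot": [0, 0, 0], "fingers": 1},
    {"xyz": [0, 0, -3], "delta_rot": [0, 0, 0], "fingers": 1},
  ],
)

```text
clock: 3.82
tcp_pos: [0.4917, -0.1037, 0.0552]
orientation: [-3.07, 0.661, -0.009]
contact_force: [0.1, -0.8, -1.5]
grip_width: 0.0035
```

```bash
cat > look.py <<'E'
import sys
from h import *
def look(name,p,h=45):
    out=[]
    for n in('scene','top'):
        f=imaging.grab_frame(n); c=proj(n,p)[0].astype(int); c=np.clip(c,h,[559-h,419-h])
        out.append(cv2.resize(f[c[1]-h:c[1]+h,c[0]-h:c[0]+h],(400,400),interpolation=cv2.INTER_CUBIC))
    cv2.imwrite(name,np.hstack(out))
    o=r.get_obs(); print(o['clock'],o['tcp_pos'],o['contact_force'].round(1),o['grip_width'],o['joints'].round(2))
E
python3 - <<'E'
from look import *
look('pics/s3.png',[.49,-.1,.05])
E
```

```text
3.9167 [ 0.49088959 -0.10360148  0.05374117] [ 0.6 -0.3 -2.4] 0.003422477918136797 [ 0.18  0.41 -0.11  2.09  0.07  0.65 -1.98]
```

View pics/s3.png

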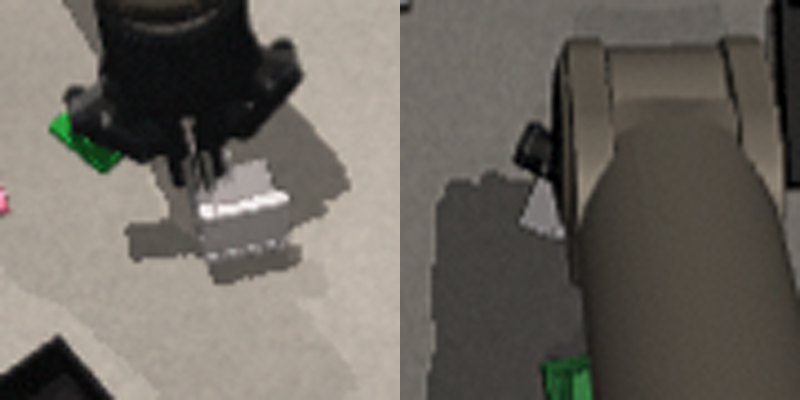

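```bash
python3 - <<'E'
from h import *
plan((.560,-.338,.11),Rt=down(1.575))
E
```

```text
xyz cm [15.96 18.51 -5.6 ] delta_rot [ -0.   -0.2 -24.5] | rows 6.0 | t 3.92 tcp [ 0.4909 -0.1036  0.0537] F [ 0.6 -0.3 -2.4] w 0.0034 j [ 0.18  0.41 -0.11  2.09  0.07  0.65 -1.98]
```

Emit:
jog_arm(
  rows=[
    {"xyz": [1, 1, -4], "delta_rot": [0, 0, -4], "fingers": 1},
    {"xyz": [4, 5, -5.6], "delta_rot": [0, 0, -10], "fingers": 1},
    {"xyz": [7, 8.5, -5.6], "delta_rot": [0, 0, -16], "fingers": 1},
    {"xyz": [10, 11.5, -5.6], "delta_rot": [0, 0, -20], "fingers": 1},
    {"xyz": [12.5, 14.5, -5.6], "delta_rot": [0, 0, -24.5], "fingers": 1},
  ],
)

```text
clock: 4.33
tcp_pos: [0.5415, -0.2758, 0.1102]
orientation: [3.141, 0.012, 0.007]
contact_force: [0.2, -0.2, -1.7]
grip_width: 0.0033
```

```bash
python3 - <<'E'
from h import *
plan((.560,-.338,.11),Rt=down(1.575))
E
```

```text
xyz cm [1.8  6.23 0.03] delta_rot [ 0.  -0.3  0.2] | rows 1.6 | t 4.33 tcp [ 0.5415 -0.2758  0.1102] F [ 0.2 -0.2 -1.7] w 0.0033 j [ 0.49  0.47 -0.16  1.8   0.09  0.87 -1.28]
```

Emit:
jog_arm(
  rows=[
    {"xyz": [1, 3, 0], "delta_rot": [0, 0, 0], "fingers": 1},
    {"xyz": [1.6, 5, 0], "delta_rot": [0, 0, 0], "fingers": 1},
    {"xyz": [1.8, 6.2, 1], "delta_rot": [0, 0, 0], "fingers": 1},
    {"xyz": [1.8, 6.2, 3], "delta_rot": [0, 0, 0], "fingers": 1},
    {"xyz": [1.8, 6.2, 4], "delta_rot": [0, 0, 0], "fingers": 1},
  ],
)

```text
clock: 4.75
tcp_pos: [0.5584, -0.337, 0.0672]
orientation: [-3.14, -0.011, -0.002]
contact_force: [-0.4, 0.5, -2.5]
grip_width: 0.0033
```

```bash
python3 - <<'E'
from look import *
plan((.560,-.338,.027),Rt=down(1.575))
look('pics/s4.png',[.56,-.32,.05])
E
```

```text
xyz cm [0.15 0.1  4.02] delta_rot [-0.1 -0.1  0.2] | rows 1.0 | t 4.75 tcp [ 0.5584 -0.337   0.0672] F [-0.4  0.5 -2.5] w 0.0033 j [ 0.55  0.59 -0.14  1.72  0.1   0.84 -1.2 ]
4.85 [ 0.55783492 -0.33498501  0.06695871] [ 0.4  0.5 -1.8] 0.0034447739585602767 [ 0.55  0.59 -0.14  1.72  0.1   0.84 -1.2 ]
```

View pics/s4.png

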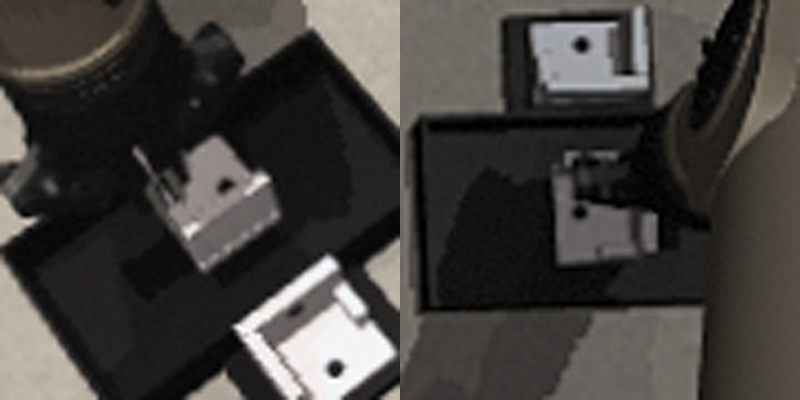

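The bracket is over the middle of the bin floor, at about (600,210) in the crop, and clear of the walls. Lowering it now.

Emit:
jog_arm(
  rows=[
    {"xyz": [0, 0, 1.2], "delta_rot": [0, 0, 0], "fingers": 1},
    {"xyz": [0, 0, 2.3], "delta_rot": [0, 0, 0], "fingers": 1},
    {"xyz": [0, 0, 3.1], "delta_rot": [0, 0, 0], "fingers": 1},
    {"xyz": [0, 0, 3.6], "delta_rot": [0, 0, 0], "fingers": 1},
    {"xyz": [0, 0, 3.6], "delta_rot": [0, 0, 0], "fingers": 1},
  ],
)

```text
clock: 5.27
tcp_pos: [0.557, -0.3341, 0.0295]
orientation: [-3.137, -0.015, 0.005]
contact_force: [0.3, 1.0, -0.1]
grip_width: 0.0032
```

Emit:
jog_arm(
  rows=[
    {"xyz": [0, 0, 0.1], "delta_rot": [0, 0, 0], "fingers": 1},
    {"xyz": [0, 0, 0.2], "delta_rot": [0, 0, 0], "fingers": 1},
    {"xyz": [0, 0, 0.3], "delta_rot": [0, 0, 0], "fingers": 1},
    {"xyz": [0, 0, 0.4], "delta_rot": [0, 0, 0], "fingers": 1},
    {"xyz": [0, 0, 0.4], "delta_rot": [0, 0, 0], "fingers": 1},
  ],
)

```text
clock: 5.68
tcp_pos: [0.5575, -0.3349, 0.0271]
orientation: [-3.138, -0.014, 0.003]
contact_force: [-3.0, 0.0, 7.0]
grip_width: 0.0032
```

Emit:
jog_arm(
  rows=[
    {"xyz": [0, 0, 0], "delta_rot": [0, 0, 0], "fingers": 0.9},
    {"xyz": [0, 0, 0], "delta_rot": [0, 0, 0], "fingers": 0.8},
    {"xyz": [0, 0, 0], "delta_rot": [0, 0, 0], "fingers": 0.7},
    {"xyz": [0, 0, 0], "delta_rot": [0, 0, 0], "fingers": 0.6},
    {"xyz": [0, 0, 0], "delta_rot": [0, 0, 0], "fingers": 0.6},
  ],
)

```text
clock: 6.1
tcp_pos: [0.5575, -0.3348, 0.027]
orientation: [-3.138, -0.014, 0.003]
contact_force: [-0.4, -0.6, -0.1]
grip_width: 0.0342
```

Emit:
jog_arm(
  rows=[
    {"xyz": [0, 0, -1], "delta_rot": [0, 0, 0], "fingers": 0.6},
    {"xyz": [0, 0, -4], "delta_rot": [0, 0, 0], "fingers": 0.6},
    {"xyz": [0, 0, -8], "delta_rot": [0, 0, 0], "fingers": 0.6},
    {"xyz": [0, 0, -12], "delta_rot": [0, 0, 0], "fingers": 0.6},
    {"xyz": [0, 0, -15], "delta_rot": [0, 0, 0], "fingers": 0.6},
  ],
)

```text
clock: 6.52
tcp_pos: [0.5587, -0.3357, 0.1812]
orientation: [-3.14, -0.015, -0.002]
contact_force: [1.2, -0.2, -0.1]
grip_width: 0.0343
```

```bash
python3 - <<'E'
from look import *
look('pics/s5.png',[.56,-.32,.02])
E
```

```text
6.6167 [ 0.56150484 -0.33710299  0.1845609 ] [0.4 0.7 0.1] 0.0336188992733672 [ 0.56  0.46 -0.15  1.63  0.08  1.05 -1.18]
```

View pics/s5.png

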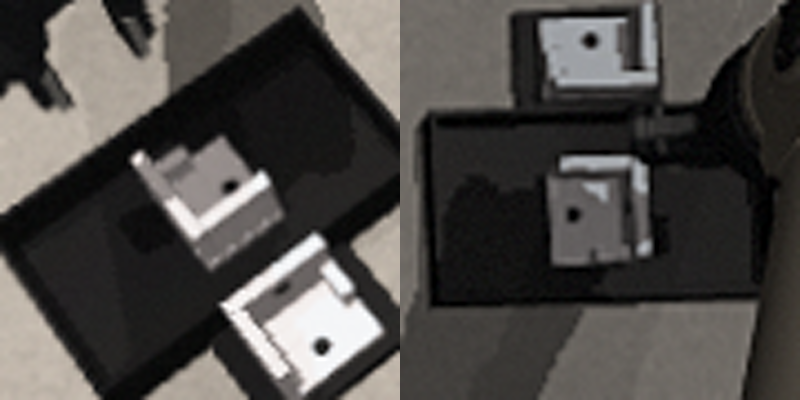

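A (left-hand) now stands in the left bin. Before gripping the tipped one at 45°, I'll check its clearance to the brown and green look-alikes.

```bash
python3 - <<'E'
from h import *
t=cv2.imread('pics/top.raw.png'); s=cv2.imread('pics/scene.raw.png')
x0,y0=235,105
cv2.imwrite('pics/c.png',cv2.resize(t[y0:y0+90,x0:x0+100],(800,720),interpolation=cv2.INTER_CUBIC)[:600])
hsv=cv2.cvtColor(t,cv2.COLOR_BGR2HSV)
for nm,(lo,hi) in {'brown':(3,20),'green':(45,75)}.items():
    m=((hsv[...,0]>=lo)&(hsv[...,0]<=hi)&(hsv[...,1]>120)).astype(np.uint8); m[:, :200]=0; m[:,340:]=0; m[:105]=0; m[155:]=0
    ys,xs=np.where(m); 
    rc=cv2.boxPoints(cv2.minAreaRect(np.c_[xs,ys].astype(np.float32)))
    print(nm,len(xs),[unproj('top',q,.03)[:2].round(3).tolist() for q in rc])
E
```

```text
brown 361 [[0.757, 0.104], [0.805, 0.073], [0.767, 0.017], [0.719, 0.048]]
green 375 [[0.737, -0.018], [0.782, -0.054], [0.742, -0.103], [0.697, -0.068]]
```

View pics/c.png

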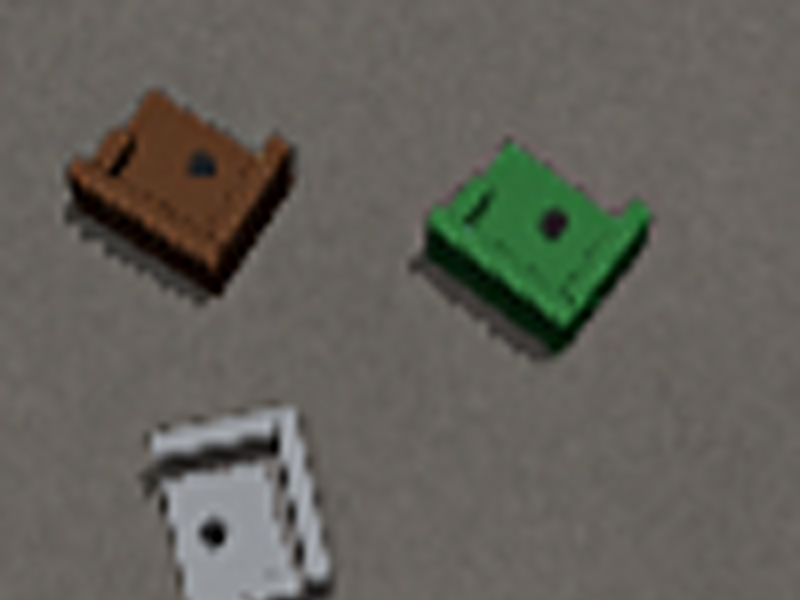

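The brown block's nearest corner is (.719,.048) and the green one's is (.697,-.068). So I'll use a 72 mm opening and set the bracket down at a heel position of about (.585,0).

```bash
cat >> h.py <<'E'
UP=np.array([0,0,1.])
d=np.array([np.cos(1.747),np.sin(1.747),0]); yb=np.cross(d,UP)
def leanR(h,y):
    a=-(h+UP)/2**.5; return np.c_[np.cross(y,a),y,a]
R1=leanR(d,yb); R2=leanR(-d,yb)
heel=np.array([.6478,.0182,0])
G1=heel+.0065*(d+UP)
E
python3 - <<'E'
from h import *
print(yb,G1)
plan(G1-.1*R1[:,2]+[0,0,.06],Rt=R1)
E
```

```text
[ 0.98451626  0.1752933  -0.        ] [0.64666059 0.02459936 0.0065    ]
xyz cm [  7.62 -43.07   4.72] delta_rot [-38.4 -33.1 -94.1] | rows 14.9 | t 6.62 tcp [ 0.5615 -0.3371  0.1846] F [0.4 0.7 0.1] w 0.0336 j [ 0.56  0.46 -0.15  1.63  0.08  1.05 -1.18]
```

Emit:
jog_arm(
  rows=[
    {"xyz": [1, -3, -1], "delta_rot": [-2.5, -2, -6], "fingers": 0.4},
    {"xyz": [2, -6, -1.5], "delta_rot": [-5, -4.2, -12.2], "fingers": 0.3},
    {"xyz": [3, -10, -1.5], "delta_rot": [-7.5, -6.4, -18.5], "fingers": 0.2},
    {"xyz": [3, -13, -1.5], "delta_rot": [-10, -8.6, -24.7], "fingers": 0.15},
    {"xyz": [3.5, -16, -1], "delta_rot": [-12.5, -10.8, -31], "fingers": 0.15},
  ],
)

```text
clock: 7.03
tcp_pos: [0.5957, -0.1747, 0.196]
orientation: [2.794, 0.801, -0.259]
contact_force: [1.2, 1.1, -0.9]
grip_width: 0.0721
```

```bash
python3 - <<'E'
from h import *
plan(G1-.1*R1[:,2]+[0,0,.06],Rt=R1)
E
```

```text
xyz cm [ 18.   -21.11  -1.76] delta_rot [-25.5 -22.4 -62.8] | rows 10.0 | t 7.03 tcp [ 0.5957 -0.1747  0.196 ] F [ 1.2  1.1 -0.9] w 0.0721 j [ 0.21  0.45 -0.23  1.66  0.39  1.19 -1.2 ]
```

Emit:
jog_arm(
  rows=[
    {"xyz": [3, -4, -1], "delta_rot": [-2.5, -2.2, -6.2], "fingers": 0.15},
    {"xyz": [6, -7, -1.5], "delta_rot": [-5, -4.4, -12.4], "fingers": 0.15},
    {"xyz": [8, -9, -1.7], "delta_rot": [-7.5, -6.6, -18.6], "fingers": 0.15},
    {"xyz": [11, -12, -1.7], "delta_rot": [-10, -8.8, -24.8], "fingers": 0.15},
    {"xyz": [13, -14, -1.7], "delta_rot": [-12.5, -11, -31], "fingers": 0.15},
  ],
)

```text
clock: 7.45
tcp_pos: [0.6311, 0.0154, 0.1589]
orientation: [2.256, 1.434, -0.483]
contact_force: [0.1, 1.2, -1.0]
grip_width: 0.0726
```

```bash
python3 - <<'E'
from h import *
plan(G1-.1*R1[:,2]+[0,0,.06],Rt=R1)
E
```

```text
xyz cm [ 7.24 -3.04 -2.29] delta_rot [-12.7 -11.5 -31.4] | rows 5.0 | t 7.45 tcp [0.6311 0.0154 0.1589] F [ 0.1  1.2 -1. ] w 0.0726 j [-0.16  0.61 -0.33  1.6   0.65  1.36 -1.18]
```

Emit:
jog_arm(
  rows=[
    {"xyz": [2, -1, -1], "delta_rot": [-2.5, -2.2, -6.2], "fingers": 0.15},
    {"xyz": [4, -2, -1.5], "delta_rot": [-5, -4.4, -12.4], "fingers": 0.15},
    {"xyz": [6, -3, -2], "delta_rot": [-7.5, -6.6, -18.6], "fingers": 0.15},
    {"xyz": [7.2, -3, -2.3], "delta_rot": [-10, -9, -25], "fingers": 0.15},
    {"xyz": [7.2, -3, -2.3], "delta_rot": [-12.7, -11.5, -31.4], "fingers": 0.15},
  ],
)

```text
clock: 7.87
tcp_pos: [0.6344, 0.0983, 0.1359]
orientation: [1.578, 1.891, -0.653]
contact_force: [-0.7, 0.7, -0.5]
grip_width: 0.0724
```

```bash
python3 - <<'E'
from look import *
plan(G1-.1*R1[:,2],Rt=R1)
look('pics/s6.png',[.65,.03,.05])
E
```

```text
xyz cm [ 3.85 -0.08  4.45] delta_rot [ 0.1 -0.2  0.2] | rows 1.4 | t 7.87 tcp [0.6344 0.0983 0.1359] F [-0.7  0.7 -0.5] w 0.0724 j [-0.36  0.7  -0.38  1.64  0.9   1.45 -0.94]
7.9667 [0.63222991 0.09666564 0.13551408] [-0.8  0.6 -0. ] 0.07258376135002487 [-0.36  0.7  -0.38  1.64  0.9   1.45 -0.94]
```

View pics/s6.png

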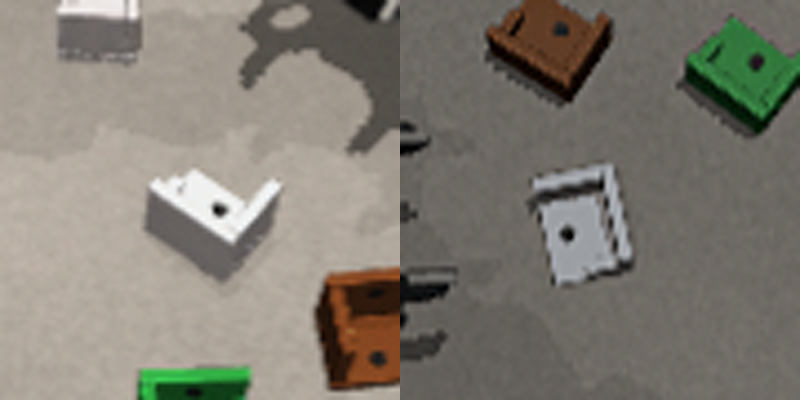

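The bracket is untouched, at (580,225) in the top crop, and the gripper leans in from its left. Moving onto the approach axis.

Emit:
jog_arm(
  rows=[
    {"xyz": [2, 0, 2.3], "delta_rot": [0, 0, 0], "fingers": 0.15},
    {"xyz": [3.9, 0, 4.4], "delta_rot": [0, 0, 0], "fingers": 0.15},
    {"xyz": [3.9, 0, 4.4], "delta_rot": [0, 0, 0], "fingers": 0.15},
    {"xyz": [3.9, 0, 5.5], "delta_rot": [0, 0, 0], "fingers": 0.15},
    {"xyz": [3.9, 0, 6.5], "delta_rot": [0, 0, 0], "fingers": 0.15},
  ],
)

```text
clock: 8.38
tcp_pos: [0.6365, 0.0778, 0.0632]
orientation: [1.584, 1.886, -0.653]
contact_force: [0.3, 0.1, 0.4]
grip_width: 0.0729
```

```bash
python3 - <<'E'
from look import *
plan(G1,Rt=R1)
look('pics/s7.png',[.65,.03,.05])
E
```

```text
xyz cm [0.16 0.08 7.84] delta_rot [-0.1 -0.2 -0.1] | rows 1.9 | t 8.38 tcp [0.6365 0.0778 0.0632] F [0.3 0.1 0.4] w 0.0729 j [-0.35  0.79 -0.35  1.68  0.95  1.36 -1.02]
8.4833 [0.63576627 0.0755164  0.06257235] [-0.  -1.5  0. ] 0.07267054414452007 [-0.34  0.79 -0.35  1.68  0.95  1.36 -1.02]
```

View pics/s7.png

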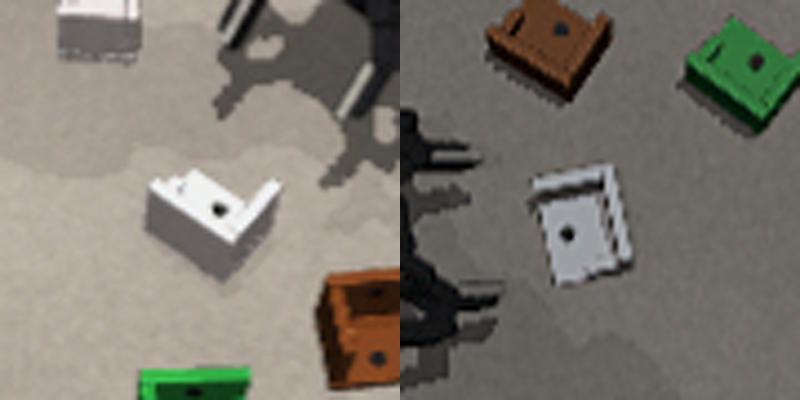

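Emit:
jog_arm(
  rows=[
    {"xyz": [0.1, 0.1, 1.5], "delta_rot": [0, 0, 0], "fingers": 0.15},
    {"xyz": [0.15, 0.1, 3], "delta_rot": [0, 0, 0], "fingers": 0.15},
    {"xyz": [0.15, 0.1, 4.2], "delta_rot": [0, 0, 0], "fingers": 0.15},
    {"xyz": [0.15, 0.1, 5.2], "delta_rot": [0, 0, 0], "fingers": 0.15},
    {"xyz": [0.15, 0.1, 5.2], "delta_rot": [0, 0, 0], "fingers": 0.15},
  ],
)

```text
clock: 8.9
tcp_pos: [0.6419, 0.0369, 0.0231]
orientation: [1.586, 1.883, -0.664]
contact_force: [-0.8, -1.1, -1.0]
grip_width: 0.0726
```

```bash
python3 - <<'E'
from look import *
plan(G1,Rt=R1)
look('pics/s8.png',[.65,.03,.05])
E
```

```text
xyz cm [0.26 0.27 2.09] delta_rot [-0.5  0.1 -0.1] | rows 0.5 | t 8.9 tcp [0.6419 0.0369 0.0231] F [-0.8 -1.1 -1. ] w 0.0726 j [-0.31  0.83 -0.32  1.71  1.    1.29 -1.04]
9.0 [0.64254408 0.04001829 0.02432103] [-0.8  0.7  0. ] 0.0728291952954112 [-0.31  0.83 -0.33  1.71  1.    1.29 -1.04]
```

View pics/s8.png

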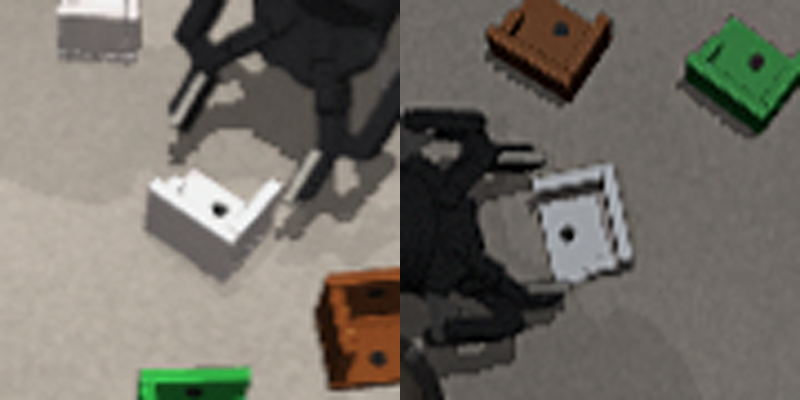

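The fingers straddle both ends, with the pads at (520,158) and (545,298) in the top crop. Advancing the rest of the way.

Emit:
jog_arm(
  rows=[
    {"xyz": [0.2, 0.2, 0.6], "delta_rot": [-0.3, 0, 0], "fingers": 0.15},
    {"xyz": [0.2, 0.2, 1.2], "delta_rot": [-0.3, 0, 0], "fingers": 0.15},
    {"xyz": [0.2, 0.2, 1.7], "delta_rot": [-0.3, 0, 0], "fingers": 0.15},
    {"xyz": [0.2, 0.2, 2.0], "delta_rot": [-0.3, 0, 0], "fingers": 0.15},
    {"xyz": [0.2, 0.2, 2.0], "delta_rot": [-0.3, 0, 0], "fingers": 0.15},
  ],
)

```text
clock: 9.42
tcp_pos: [0.6464, 0.0268, 0.0083]
orientation: [1.582, 1.884, -0.656]
contact_force: [0.6, -1.0, -0.9]
grip_width: 0.0726
```

```bash
python3 - <<'E'
from look import *
plan(G1,Rt=R1)
E
```

```text
xyz cm [-0.03 -0.01  0.28] delta_rot [-0.1  0.  -0.1] | rows 0.1 | t 9.42 tcp [0.6464 0.0268 0.0083] F [ 0.6 -1.  -0.9] w 0.0726 j [-0.3   0.85 -0.31  1.71  1.03  1.26 -1.05]
```

Emit:
jog_arm(
  rows=[
    {"xyz": [0, 0, 0], "delta_rot": [0, 0, 0], "fingers": 0.2},
    {"xyz": [0, 0, 0], "delta_rot": [0, 0, 0], "fingers": 0.25},
    {"xyz": [0, 0, 0], "delta_rot": [0, 0, 0], "fingers": 0.3},
    {"xyz": [0, 0, 0], "delta_rot": [0, 0, 0], "fingers": 0.6},
    {"xyz": [0, 0, 0], "delta_rot": [0, 0, 0], "fingers": 0.6},
  ],
  grip_force=60,
)

```text
clock: 9.83
tcp_pos: [0.6472, 0.0273, 0.0087]
orientation: [1.581, 1.884, -0.654]
contact_force: [2.9, 0.9, 1.9]
grip_width: 0.0366
```

```bash
python3 - <<'E'
from look import *
look('pics/s9.png',[.65,.03,.05]); plan(G1,Rt=R1)
E
```

```text
9.9333 [0.64693472 0.0271395  0.00864479] [2.4 1.3 0.7] 0.03441099249250238 [-0.3   0.85 -0.32  1.71  1.03  1.26 -1.05]
xyz cm [-0.02 -0.07  0.33] delta_rot [-0.   0.  -0.1] | rows 0.1 | t 9.93 tcp [0.6469 0.0271 0.0086] F [2.4 1.3 0.7] w 0.0344 j [-0.3   0.85 -0.32  1.71  1.03  1.26 -1.05]
```

View pics/s9.png

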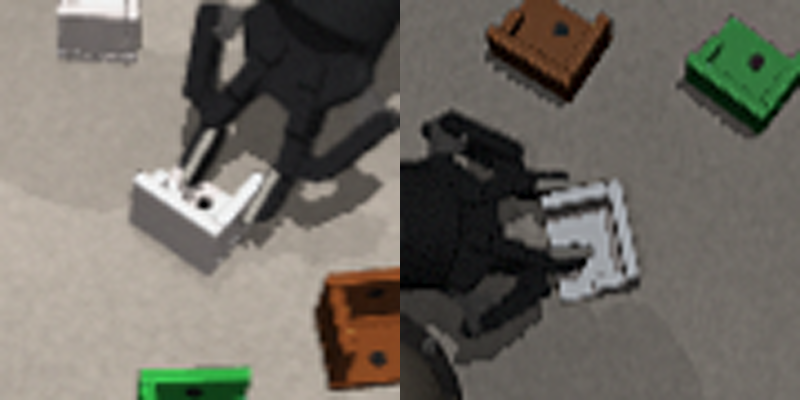

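One finger has gone inside the hollow: the opening reads 34 mm, and the lower finger is at (575,260) in the top crop. The bracket has slid a few mm. I'll open up and re-measure where everything is.

Emit:
jog_arm(
  rows=[
    {"xyz": [0, 0, 0], "delta_rot": [0, 0, 0], "fingers": 0.5},
    {"xyz": [0, 0, 0], "delta_rot": [0, 0, 0], "fingers": 0.45},
    {"xyz": [0, 0, -2], "delta_rot": [0, 0, 0], "fingers": 0.45},
    {"xyz": [0, 0, -5], "delta_rot": [0, 0, 0], "fingers": 0.3},
    {"xyz": [0, 0, -9], "delta_rot": [0, 0, 0], "fingers": 0.15},
  ],
)

```text
clock: 10.35
tcp_pos: [0.6343, 0.0868, 0.0714]
orientation: [1.583, 1.882, -0.663]
contact_force: [0.5, -0.9, -0.1]
grip_width: 0.0694
```

```bash
cat > fit.py <<'E'
from look import *
from scipy.optimize import minimize
def fit(kind,hand,x0,z=0.,cams=('top','scene'),h=20,ims=None):
    ims=ims or {n:imaging.grab_frame(n) for n in cams}
    x0=np.array(x0,float); c=Rb(kind,x0[2])@np.array([.025,0,.02]); res={}
    for cs in [[n] for n in cams]+([list(cams)] if len(cams)>1 else []):
        data=[prep(ims[n],n,proj(n,np.array([x0[0]+c[0],x0[1]+c[1],z+.02]))[0],h=h) for n in cs]
        best=None
        for dy in(-.15,.15):
            q=x0+[0,0,dy]
            s=minimize(cost,q,args=(kind,hand,data,z),method='Nelder-Mead',options=dict(initial_simplex=np.array([q]+[q+[.008*(i==0),.008*(i==1),.15*(i==2)] for i in range(3)]),xatol=1e-4,fatol=1,maxiter=150))
            if best is None or s.fun<best.fun: best=s
        print(kind,hand,cs,best.x.round(4),round(best.fun/1e4)); res[tuple(cs)]=best.x
    return best.x
E
python3 - <<'E'
from fit import *
plan(G1,Rt=R1)
look('pics/s10.png',[.65,.03,.05])
ims={n:imaging.grab_frame(n) for n in('top','scene')}
fit('st','L',(.5575,-.339,1.57),z=.004,ims=ims)
fit('st','L',(.641,.018,1.747),ims=ims)
E
```

```text
xyz cm [0.14 0.19 9.07] delta_rot [-0.4  0.2 -0.1] | rows 2.2 | t 10.35 tcp [0.6343 0.0868 0.0714] F [ 0.5 -0.9 -0.1] w 0.0694 j [-0.36  0.79 -0.36  1.66  0.94  1.38 -1.01]
10.45 [0.63682116 0.09757093 0.0754804 ] [-0.9  1.1  0.3] 0.07262542380039885 [-0.36  0.78 -0.37  1.66  0.94  1.38 -1.01]
st L ['top'] [ 0.5552 -0.3389  1.5819] 631
st L ['scene'] [ 0.5578 -0.3381  1.5815] 2861
st L ['top', 'scene'] [ 0.5567 -0.3383  1.5786] 3873
st L ['top'] [0.6365 0.0142 1.7475] 519
st L ['scene'] [0.6379 0.0141 1.7501] 552
st L ['top', 'scene'] [0.637  0.014  1.7433] 1123
```

View pics/s10.png

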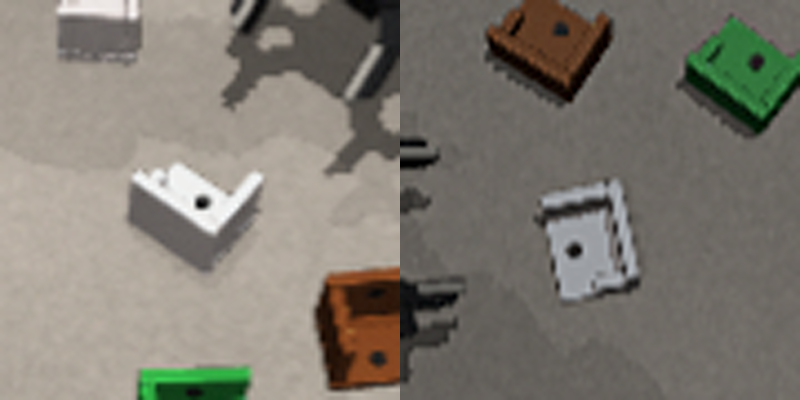

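```bash
python3 - <<'E'
from look import *
def chk(name,P,w):
    im=cv2.imread(name); h=45
    for k,n in enumerate(('scene','top')):
        c=proj(n,[.65,.03,.05])[0].astype(int); c=np.clip(c,h,[559-h,419-h])
        for back,col in((0,(0,0,255)),(.009,(0,255,255)),(.02,(255,0,255))):
          for s in(-1,1):
            q=np.array(P)-back*R1[:,2]+s*w/2*R1[:,1]
            px=(proj(n,q)[0]-c+h+.5)*400/90+[400*k,0]; 
            if k*400<=px[0]<k*400+400: cv2.circle(im,tuple(int(v) for v in px),3,col,-1); 
    return im
a=chk('pics/s7.png',(.6358,.0755,.0626),.0727); b=chk('pics/s9.png',(.6469,.0271,.0086),.0344)
cv2.imwrite('pics/chk.png',cv2.resize(np.vstack([a,b]),(600,600)))
E
```

```text
(no output)
```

View pics/chk.png

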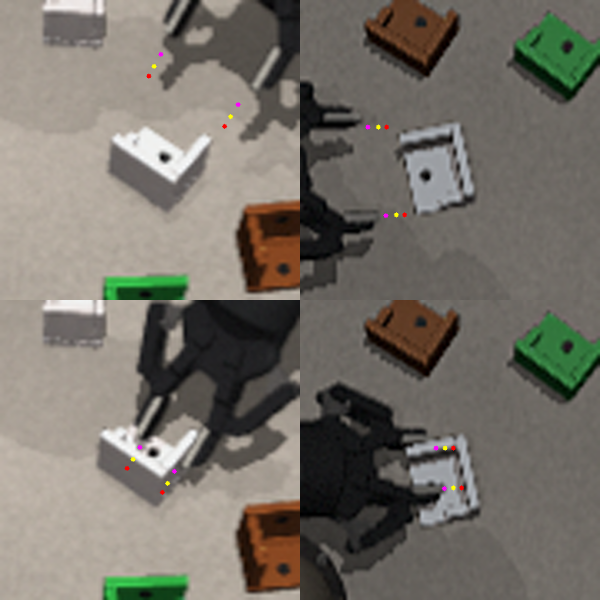

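```bash
python3 - <<'E'
from look import *
im=cv2.imread('pics/s5.png'); h=45
for k,n in enumerate(('scene','top')):
    c=proj(n,[.56,-.32,.02])[0].astype(int); c=np.clip(c,h,[559-h,419-h])
    for back,col in((0,(0,0,255)),(.01,(0,255,255)),(.02,(255,0,255)),(.03,(255,255,0))):
      for s in(-1,1):
        px=(proj(n,np.array([.5615,-.3371+s*.017,.1846+back]))[0]-c+h+.5)*400/90+[400*k,0]; print(k,back,s,px)
        if k*400<=px[0]<k*400+400: cv2.circle(im,tuple(int(v) for v in px),3,col,-1)
cv2.imwrite('pics/chk2.png',im)
look('pics/s11.png',[.637,.08,.08])
o=r.get_obs();im=cv2.imread('pics/s11.png')
for k,n in enumerate(('scene','top')):
    c=proj(n,[.637,.08,.08])[0].astype(int); c=np.clip(c,h,[559-h,419-h]); M=R.from_rotvec(o['orientation']).as_matrix()
    for back,col in((0,(0,0,255)),(.01,(0,255,255)),(.02,(255,0,255)),(.03,(255,255,0))):
      for s in(-1,1):
        px=(proj(n,o['tcp_pos']-back*M[:,2]+s*o['grip_width']/2*M[:,1])[0]-c+h+.5)*400/90+[400*k,0]
        if k*400<=px[0]<k*400+400: cv2.circle(im,tuple(int(v) for v in px),2,col,-1)
cv2.imwrite('pics/chk3.png',im)
E
```

```text
0 0 -1 [ 74.96259777 116.51203811]
0 0 1 [137.33393497  73.82495139]
0 0.01 -1 [ 69.35610908 107.19211941]
0 0.01 1 [132.45065989  64.16861051]
0 0.02 -1 [63.63407964 97.6704206 ]
0 0.02 1 [127.46803925  54.30629023]
0 0.03 -1 [57.79306242 87.94057186]
0 0.03 1 [122.38314729  44.23158766]
1 0 -1 [730.92035561 160.70169966]
1 0 1 [668.06699053 162.57202222]
1 0.01 -1 [735.84388692 157.9125857 ]
1 0.01 1 [672.49505151 159.80049759]
1 0.02 -1 [740.84486731 155.07981216]
1 0.02 1 [676.99258047 156.9856778 ]
1 0.03 -1 [745.92515001 152.20233922]
1 0.03 1 [681.56123387 154.1265347 ]
10.65 [0.63536062 0.08834926 0.07167827] [-0.8 -0.5  0.5] 0.07238865809747443 [-0.36  0.78 -0.36  1.66  0.94  1.38 -1.01]
```

View pics/chk2.png

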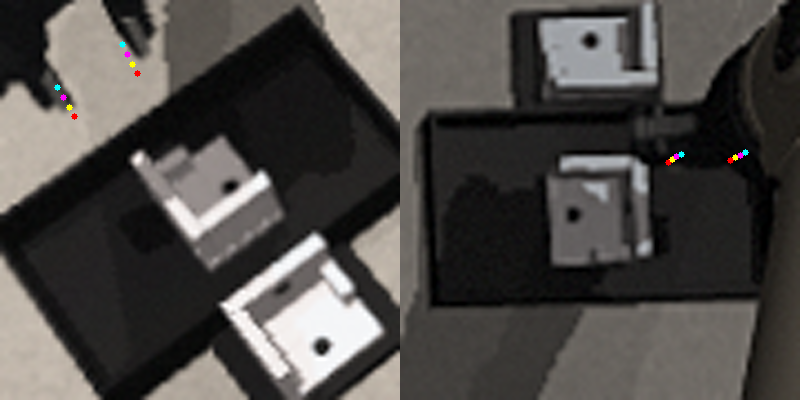

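View pics/chk3.png

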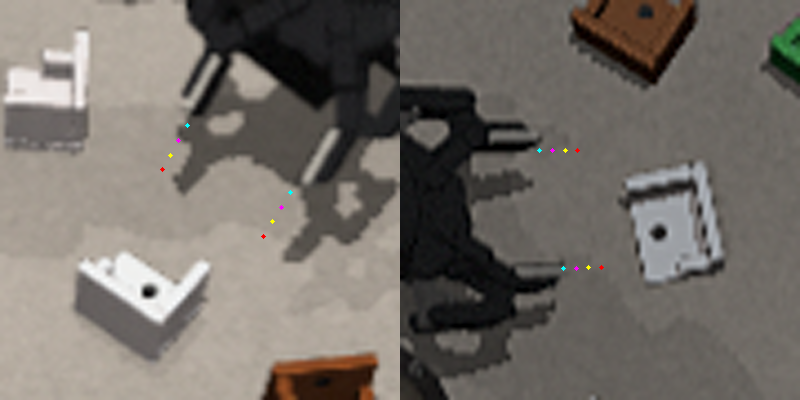

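The fingertips sit about 30 mm behind the TCP at this opening. So at the last try the tip rode over the 28 mm cheek. I'll redo it with the bracket's new pose and advance about 20 mm further.

```bash
sed -i 's/1\.747/1.744/g; s/heel=np.array(.*/heel=np.array([.637,.0140,0])/; s/^G1=.*/G1=heel-.008*(d+UP)/' h.py; python3 - <<'E'
from h import *
print(G1);plan(G1-.06*R1[:,2],Rt=R1); plan(G1,Rt=R1)
E
```

```text
[ 0.63837871  0.0061197  -0.008     ]
xyz cm [-0.12 -1.12  5.4 ] delta_rot [-0.   0.1  0. ] | rows 1.3 | t 10.65 tcp [0.6354 0.0883 0.0717] F [-0.8 -0.5  0.5] w 0.0724 j [-0.36  0.78 -0.36  1.66  0.94  1.38 -1.01]
xyz cm [-0.11 -1.12 11.4 ] delta_rot [-0.   0.1  0. ] | rows 2.7 | t 10.65 tcp [0.6354 0.0883 0.0717] F [-0.8 -0.5  0.5] w 0.0724 j [-0.36  0.78 -0.36  1.66  0.94  1.38 -1.01]
```

Emit:
jog_arm(
  rows=[
    {"xyz": [-0.1, -1.1, 1], "delta_rot": [0, 0, 0], "fingers": 0.15},
    {"xyz": [-0.1, -1.1, 2.5], "delta_rot": [0, 0, 0], "fingers": 0.15},
    {"xyz": [-0.1, -1.1, 4], "delta_rot": [0, 0, 0], "fingers": 0.15},
    {"xyz": [-0.1, -1.1, 5], "delta_rot": [0, 0, 0], "fingers": 0.15},
    {"xyz": [-0.1, -1.1, 5.4], "delta_rot": [0, 0, 0], "fingers": 0.15},
  ],
)

```text
clock: 11.07
tcp_pos: [0.6308, 0.0443, 0.0324]
orientation: [1.583, 1.881, -0.663]
contact_force: [-0.1, -0.5, -0.2]
grip_width: 0.0724
```

```bash
python3 - <<'E'
from h import *
plan(G1-.03*R1[:,2],Rt=R1); plan(G1,Rt=R1)
E
```

```text
xyz cm [0.11 0.1  2.61] delta_rot [-0.2  0.2  0. ] | rows 0.6 | t 11.07 tcp [0.6308 0.0443 0.0324] F [-0.1 -0.5 -0.2] w 0.0724 j [-0.32  0.81 -0.33  1.73  0.99  1.3  -1.05]
xyz cm [0.13 0.11 5.61] delta_rot [-0.2  0.2  0. ] | rows 1.3 | t 11.07 tcp [0.6308 0.0443 0.0324] F [-0.1 -0.5 -0.2] w 0.0724 j [-0.32  0.81 -0.33  1.73  0.99  1.3  -1.05]
```

Emit:
jog_arm(
  rows=[
    {"xyz": [0.1, 0.1, 1], "delta_rot": [0, 0, 0], "fingers": 0.15},
    {"xyz": [0.1, 0.1, 2], "delta_rot": [0, 0, 0], "fingers": 0.15},
    {"xyz": [0.1, 0.1, 3], "delta_rot": [0, 0, 0], "fingers": 0.15},
    {"xyz": [0.1, 0.1, 3.6], "delta_rot": [0, 0, 0], "fingers": 0.15},
    {"xyz": [0.1, 0.1, 3.6], "delta_rot": [0, 0, 0], "fingers": 0.15},
  ],
)

```text
clock: 11.48
tcp_pos: [0.6354, 0.0181, 0.0054]
orientation: [1.584, 1.88, -0.666]
contact_force: [0.3, -0.5, -0.2]
grip_width: 0.0727
```

```bash
python3 - <<'E'
from look import *
plan(G1,Rt=R1)
look('pics/s12.png',[.64,.03,.04],h=30)
E
```

```text
xyz cm [0.09 0.1  1.81] delta_rot [-0.4  0.3  0. ] | rows 0.4 | t 11.48 tcp [0.6354 0.0181 0.0054] F [ 0.3 -0.5 -0.2] w 0.0727 j [-0.29  0.85 -0.31  1.74  1.03  1.25 -1.07]
11.5833 [0.63590668 0.02007371 0.00628208] [-0.   0.  -0.3] 0.07241839405841527 [-0.29  0.85 -0.31  1.74  1.03  1.25 -1.07]
```

View pics/s12.png

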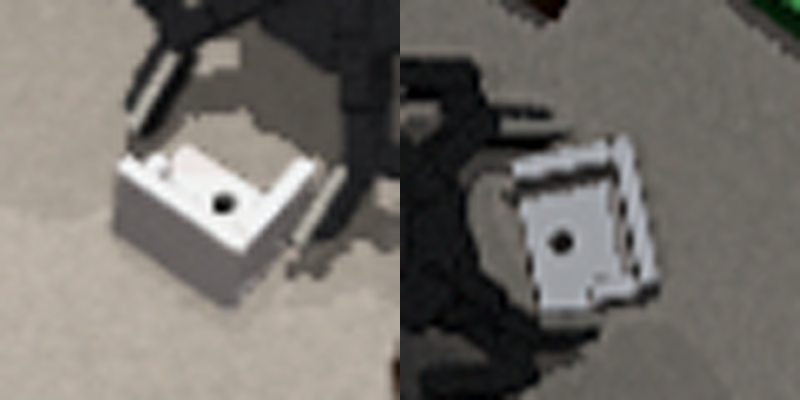

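Both fingers are outside the ends now. The lower tip, at (597,332), is just short of the low cheek, so I'll advance the remaining 18 mm.

Emit:
jog_arm(
  rows=[
    {"xyz": [0.1, 0.1, 0.5], "delta_rot": [-0.2, 0.2, 0], "fingers": 0.15},
    {"xyz": [0.1, 0.1, 1.0], "delta_rot": [-0.2, 0.2, 0], "fingers": 0.15},
    {"xyz": [0.1, 0.1, 1.4], "delta_rot": [-0.2, 0.2, 0], "fingers": 0.15},
    {"xyz": [0.1, 0.1, 1.7], "delta_rot": [-0.2, 0.2, 0], "fingers": 0.15},
    {"xyz": [0.1, 0.1, 1.7], "delta_rot": [-0.2, 0.2, 0], "fingers": 0.15},
  ],
)

```text
clock: 12.0
tcp_pos: [0.6385, 0.0081, -0.0068]
orientation: [1.583, 1.883, -0.659]
contact_force: [0.3, -0.5, -1.0]
grip_width: 0.0727
```

```bash
python3 - <<'E'
from look import *
plan(G1,Rt=R1)
look('pics/s13.png',[.64,.03,.04],h=30)
E
```

```text
xyz cm [-0.05 -0.04  0.22] delta_rot [-0.1  0.1  0. ] | rows 0.1 | t 12.0 tcp [ 0.6385  0.0081 -0.0068] F [ 0.3 -0.5 -1. ] w 0.0727 j [-0.28  0.86 -0.3   1.75  1.05  1.22 -1.08]
12.1 [ 0.63870538  0.00897309 -0.00647227] [ 0.9  0.7 -0.6] 0.07285866992178991 [-0.28  0.86 -0.3   1.75  1.05  1.22 -1.08]
```

View pics/s13.png

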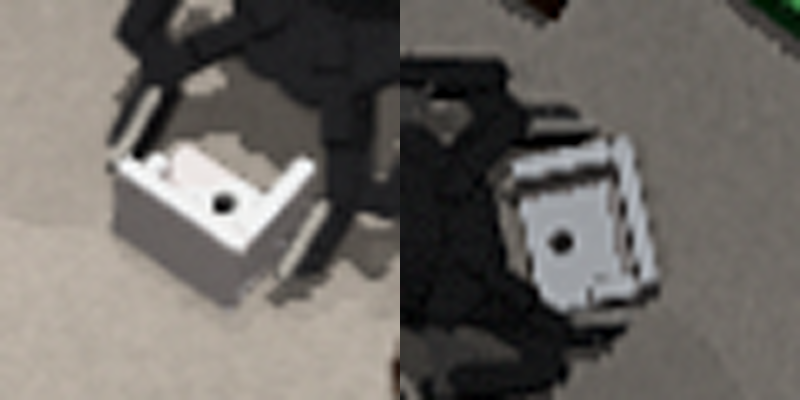

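Emit:
jog_arm(
  rows=[
    {"xyz": [0, 0, 0], "delta_rot": [0, 0, 0], "fingers": 0.2},
    {"xyz": [0, 0, 0], "delta_rot": [0, 0, 0], "fingers": 0.25},
    {"xyz": [0, 0, 0], "delta_rot": [0, 0, 0], "fingers": 0.3},
    {"xyz": [0, 0, 0], "delta_rot": [0, 0, 0], "fingers": 0.4},
    {"xyz": [0, 0, 0], "delta_rot": [0, 0, 0], "fingers": 0.4},
  ],
  grip_force=50,
)

```text
clock: 12.52
tcp_pos: [0.6388, 0.0096, -0.006]
orientation: [1.583, 1.884, -0.657]
contact_force: [-2.0, 1.8, 5.3]
grip_width: 0.0587
```

```bash
python3 - <<'E'
from look import *
plan(G1,Rt=R1)
look('pics/s14.png',[.64,.03,.04],h=30)
E
```

```text
xyz cm [-0.09 -0.1   0.38] delta_rot [-0.  0.  0.] | rows 0.1 | t 12.52 tcp [ 0.6388  0.0096 -0.006 ] F [-2.   1.8  5.3] w 0.0587 j [-0.28  0.86 -0.31  1.75  1.05  1.23 -1.08]
12.6167 [ 0.63881558  0.00953879 -0.00599424] [-1.8  2.2  5.6] 0.05902414133679034 [-0.28  0.86 -0.31  1.75  1.05  1.23 -1.08]
```

View pics/s14.png

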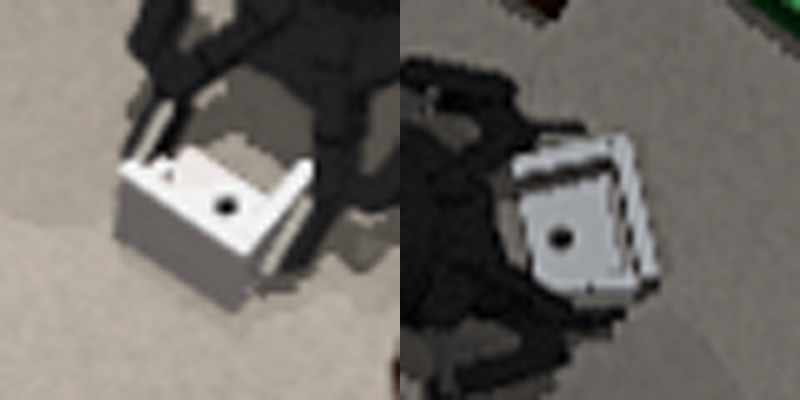

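The grip reads 59 mm across the ends. I'll lift, then swing the tool 90° about its jaw axis.

```bash
python3 - <<'E'
from h import *
plan(np.array([.6388,.0095,.094]),Rt=R1)
H2=np.array([.585,0,0]); plan(H2+.006*d-.0047*UP+[0,0,.08],Rt=R2)
E
```

```text
xyz cm [-7.08 -0.01 -7.06] delta_rot [-0.  0.  0.] | rows 2.4 | t 12.62 tcp [ 0.6388  0.0095 -0.006 ] F [-1.8  2.2  5.6] w 0.059 j [-0.28  0.86 -0.31  1.75  1.05  1.23 -1.08]
xyz cm [-5.33 -5.47 -6.16] delta_rot [-0. 90. -0.] | rows 12.6 | t 12.62 tcp [ 0.6388  0.0095 -0.006 ] F [-1.8  2.2  5.6] w 0.059 j [-0.28  0.86 -0.31  1.75  1.05  1.23 -1.08]
```

Emit:
jog_arm(
  rows=[
    {"xyz": [-0.7, 0, -0.7], "delta_rot": [0, 0, 0], "fingers": 0.4},
    {"xyz": [-2, 0, -2], "delta_rot": [0, 0, 0], "fingers": 0.4},
    {"xyz": [-4, 0, -4], "delta_rot": [0, 0, 0], "fingers": 0.4},
    {"xyz": [-6, 0, -6], "delta_rot": [0, 0, 0], "fingers": 0.4},
    {"xyz": [-7, 0, -7], "delta_rot": [0, 0, 0], "fingers": 0.4},
  ],
)

```text
clock: 13.03
tcp_pos: [0.64, 0.0098, 0.0962]
orientation: [1.584, 1.882, -0.653]
contact_force: [0.4, -0.1, -1.5]
grip_width: 0.0589
```

```bash
python3 - <<'E'
from look import *
H2=np.array([.585,0,0]); plan(H2+.006*d-.0047*UP+[0,0,.08],Rt=R2)
look('pics/s15.png',[.64,.03,.1],h=45)
E
```

```text
xyz cm [ 1.88 -5.6   1.06] delta_rot [ 0.2 90.  -0. ] | rows 12.6 | t 13.03 tcp [0.64   0.0098 0.0962] F [ 0.4 -0.1 -1.5] w 0.0589 j [-0.26  0.71 -0.34  1.74  0.98  1.31 -0.95]
13.1333 [0.64043152 0.01012895 0.09569305] [ 0.7 -0.4 -1.4] 0.05855029189434235 [-0.26  0.71 -0.34  1.74  0.98  1.31 -0.95]
```

View pics/s15.png

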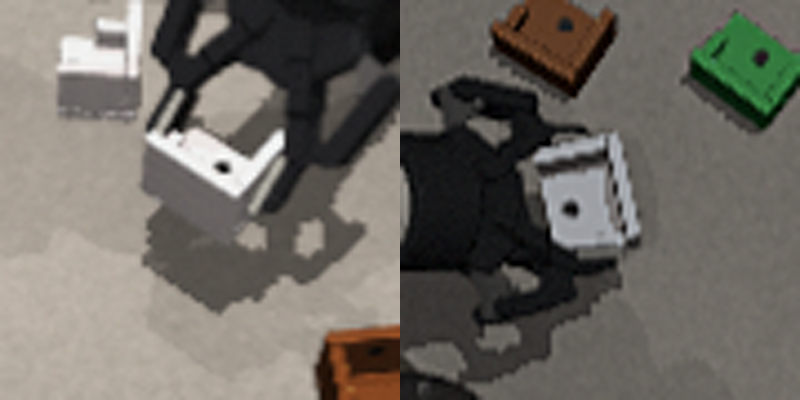

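It's lifted and held, with a load of about 1.5 N. Now the 90° swing about tool y.

Emit:
jog_arm(
  rows=[
    {"xyz": [0.3, -1, 0], "delta_rot": [0, 6, 0], "fingers": 0.4},
    {"xyz": [0.5, -2, 0.2], "delta_rot": [0, 12, 0], "fingers": 0.4},
    {"xyz": [0.8, -3, 0.4], "delta_rot": [0, 18, 0], "fingers": 0.4},
    {"xyz": [1, -4, 0.5], "delta_rot": [0, 24, 0], "fingers": 0.4},
    {"xyz": [1, -5, 0.6], "delta_rot": [0, 30, 0], "fingers": 0.4},
  ],
)

```text
clock: 13.55
tcp_pos: [0.5896, 0.005, 0.0829]
orientation: [1.887, 2.246, -0.238]
contact_force: [-0.7, -0.1, -3.2]
grip_width: 0.0589
```

```bash
python3 - <<'E'
from look import *
H2=np.array([.585,0,0]); plan(H2+.006*d-.0047*UP+[0,0,.08],Rt=R2)
E
```

```text
xyz cm [ 0.37 -0.54  0.69] delta_rot [ 0.2 59.7  0.1] | rows 8.3 | t 13.55 tcp [0.5896 0.005  0.0829] F [-0.7 -0.1 -3.2] w 0.0589 j [ 0.13  0.54 -0.52  1.87  0.65  0.94 -0.59]
```

Emit:
jog_arm(
  rows=[
    {"xyz": [0, -0.3, 0], "delta_rot": [0, 6, 0], "fingers": 0.4},
    {"xyz": [0, -0.5, 0], "delta_rot": [0, 12, 0], "fingers": 0.4},
    {"xyz": [0, -0.5, 0], "delta_rot": [0, 18, 0], "fingers": 0.4},
    {"xyz": [0, -0.5, 0], "delta_rot": [0, 24, 0], "fingers": 0.4},
    {"xyz": [0.2, -0.5, 0.2], "delta_rot": [0, 30, 0], "fingers": 0.4},
  ],
)

```text
clock: 13.97
tcp_pos: [0.5845, 0.0046, 0.0803]
orientation: [-1.882, -2.239, -0.263]
contact_force: [-0.2, 0.3, -3.3]
grip_width: 0.0591
```

```bash
python3 - <<'E'
from look import *
H2=np.array([.585,0,0]); plan(H2+.006*d-.0047*UP+[0,0,.08],Rt=R2)
E
```

```text
xyz cm [-0.   -0.03  0.52] delta_rot [ 0.3 29.4  0.1] | rows 4.1 | t 13.97 tcp [0.5845 0.0046 0.0803] F [-0.2  0.3 -3.3] w 0.0591 j [ 0.6   0.65 -0.77  1.8   0.21  0.88 -0.02]
```

Emit:
jog_arm(
  rows=[
    {"xyz": [0, 0, 0.1], "delta_rot": [0, 6, 0], "fingers": 0.4},
    {"xyz": [0, 0, 0.2], "delta_rot": [0, 12, 0], "fingers": 0.4},
    {"xyz": [0, 0, 0.3], "delta_rot": [0.2, 18, 0], "fingers": 0.4},
    {"xyz": [0, 0, 0.4], "delta_rot": [0.3, 24, 0], "fingers": 0.4},
    {"xyz": [0, 0, 0.5], "delta_rot": [0.3, 29.4, 0], "fingers": 0.4},
  ],
)

```text
clock: 14.38
tcp_pos: [0.584, 0.0041, 0.0737]
orientation: [-1.582, -1.879, -0.659]
contact_force: [0.6, -0.1, -2.1]
grip_width: 0.0589
```

```bash
python3 - <<'E'
from look import *
H2=np.array([.585,0,0]); plan(H2+.006*d-.0047*UP+[0,0,.08],Rt=R2)
plan(H2+.006*d-.0047*UP+[0,0,.01],Rt=R2)
look('pics/s16.png',[.59,-.03,.1],h=45)
E
```

```text
xyz cm [0.24 0.03 0.01] delta_rot [ 0.  -0.3 -0.1] | rows 0.1 | t 14.38 tcp [0.584  0.0041 0.0737] F [ 0.6 -0.1 -2.1] w 0.0589 j [ 0.88  0.96 -0.93  1.66 -0.03  1.06  0.31]
xyz cm [-4.73  0.04  4.94] delta_rot [ 0.  -0.3 -0.1] | rows 1.6 | t 14.38 tcp [0.584  0.0041 0.0737] F [ 0.6 -0.1 -2.1] w 0.0589 j [ 0.88  0.96 -0.93  1.66 -0.03  1.06  0.31]
14.4833 [0.58256827 0.00115749 0.06907851] [-0.3 -1.6 -2.3] 0.05916931761798637 [ 0.88  0.97 -0.93  1.66 -0.03  1.05  0.31]
```

View pics/s16.png

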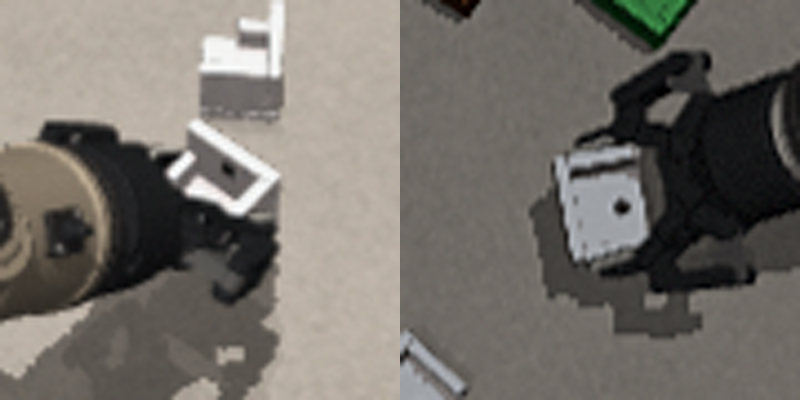

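The bracket is upright, with its foot down and its wall at (570,200). Lowering it.

Emit:
jog_arm(
  rows=[
    {"xyz": [-1, 0, 1], "delta_rot": [0, 0, 0], "fingers": 0.4},
    {"xyz": [-2, 0, 2], "delta_rot": [0, 0, 0], "fingers": 0.4},
    {"xyz": [-3, 0, 3], "delta_rot": [0, 0, 0], "fingers": 0.4},
    {"xyz": [-3.8, 0, 3.8], "delta_rot": [0, 0, 0], "fingers": 0.4},
    {"xyz": [-4, 0, 4], "delta_rot": [0, 0, 0], "fingers": 0.4},
  ],
)

```text
clock: 14.9
tcp_pos: [0.5807, 0.0022, 0.0106]
orientation: [-1.588, -1.873, -0.649]
contact_force: [-0.5, -0.2, -2.1]
grip_width: 0.0587
```

```bash
python3 - <<'E'
from look import *
H2=np.array([.5825,0.00,0])
plan(H2+.006*d-.0047*UP+[0,0,.0],Rt=R2)
look('pics/s17.png',[.59,-.03,.02],h=30)
E
```

```text
xyz cm [-0.84  0.15  1.33] delta_rot [-0.2 -0.2 -0.6] | rows 0.4 | t 14.9 tcp [0.5807 0.0022 0.0106] F [-0.5 -0.2 -2.1] w 0.0587 j [ 0.86  1.04 -0.89  1.66  0.01  0.99  0.34]
15.0 [0.58170074 0.00207156 0.01222993] [ 0.1 -0.1 -0.7] 0.0587764845849435 [ 0.86  1.04 -0.89  1.66  0.01  0.99  0.34]
```

View pics/s17.png

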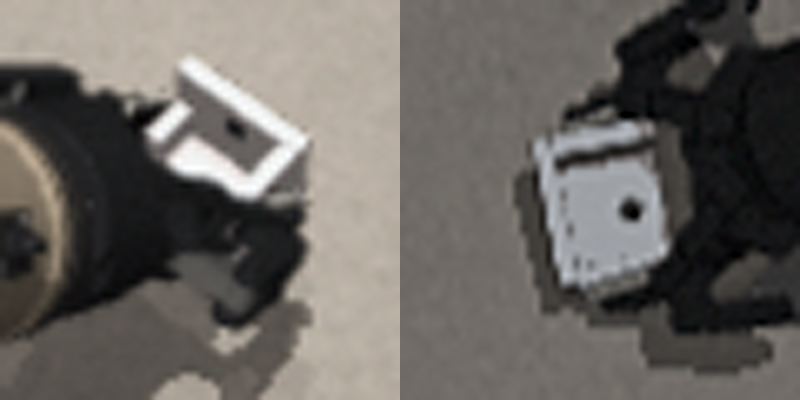

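Emit:
jog_arm(
  rows=[
    {"xyz": [-0.3, 0, 0.3], "delta_rot": [0, -0.2, 0], "fingers": 0.4},
    {"xyz": [-0.6, 0, 0.6], "delta_rot": [0, -0.2, 0], "fingers": 0.4},
    {"xyz": [-0.8, 0, 0.8], "delta_rot": [0, -0.2, 0], "fingers": 0.4},
    {"xyz": [-0.9, 0, 0.9], "delta_rot": [0, -0.2, 0], "fingers": 0.4},
    {"xyz": [-0.9, 0, 0.9], "delta_rot": [0, -0.2, 0], "fingers": 0.4},
  ],
)

```text
clock: 15.42
tcp_pos: [0.5815, 0.002, -0.0008]
orientation: [-1.59, -1.875, -0.649]
contact_force: [-0.9, -0.1, -1.5]
grip_width: 0.0587
```

Emit:
jog_arm(
  rows=[
    {"xyz": [-0.07, 0, 0.07], "delta_rot": [0, 0, 0], "fingers": 0.4},
    {"xyz": [-0.12, 0, 0.12], "delta_rot": [0, 0, 0], "fingers": 0.4},
    {"xyz": [-0.18, 0, 0.18], "delta_rot": [0, 0, 0], "fingers": 0.4},
    {"xyz": [-0.22, 0, 0.22], "delta_rot": [0, 0, 0], "fingers": 0.4},
    {"xyz": [-0.22, 0, 0.22], "delta_rot": [0, 0, 0], "fingers": 0.4},
  ],
)

```text
clock: 15.83
tcp_pos: [0.5815, 0.0019, -0.0038]
orientation: [-1.59, -1.875, -0.649]
contact_force: [0.7, -0.4, -2.2]
grip_width: 0.0591
```

```bash
python3 - <<'E'
from look import *
H2=np.array([.5825,0.00,0])
plan(H2+.006*d-.0047*UP+[0,0,.0],Rt=R2)
E
```

```text
xyz cm [0.22 0.06 0.34] delta_rot [-0.1 -0.  -0.6] | rows 0.1 | t 15.83 tcp [ 0.5815  0.0019 -0.0038] F [ 0.7 -0.4 -2.2] w 0.0591 j [ 0.85  1.06 -0.88  1.66  0.02  0.97  0.34]
```

Emit:
jog_arm(
  rows=[
    {"xyz": [-0.05, 0, 0.05], "delta_rot": [0, 0, 0], "fingers": 0.4},
    {"xyz": [-0.1, 0, 0.1], "delta_rot": [0, 0, 0], "fingers": 0.4},
    {"xyz": [-0.15, 0, 0.15], "delta_rot": [0, 0, 0], "fingers": 0.4},
    {"xyz": [-0.15, 0, 0.15], "delta_rot": [0, 0, 0], "fingers": 0.4},
    {"xyz": [-0.15, 0, 0.15], "delta_rot": [0, 0, 0], "fingers": 0.4},
  ],
)

```text
clock: 16.25
tcp_pos: [0.5816, 0.002, -0.0039]
orientation: [-1.589, -1.874, -0.65]
contact_force: [-3.2, -4.7, 11.5]
grip_width: 0.0591
```

```bash
python3 - <<'E'
from look import *
plan(r.get_obs()['tcp_pos'],Rt=R2); print(r.get_obs()['moment'])
E
```

```text
xyz cm [0. 0. 0.] delta_rot [-0.2 -0.1 -0.6] | rows 0.1 | t 16.25 tcp [ 0.5816  0.002  -0.0039] F [-3.2 -4.7 11.5] w 0.0591 j [ 0.85  1.06 -0.88  1.66  0.02  0.97  0.34]
[0.01917231 1.10027436 0.70207923]
```

It's in contact with the bench, at 11.5 N. Releasing and backing out along the tool axis.

Emit:
jog_arm(
  rows=[
    {"xyz": [0, 0, 0], "delta_rot": [0, 0, 0], "fingers": 0.28},
    {"xyz": [0, 0, 0], "delta_rot": [0, 0, 0], "fingers": 0.22},
    {"xyz": [0, 0, 0], "delta_rot": [0, 0, 0], "fingers": 0.15},
    {"xyz": [0, 0, 0], "delta_rot": [0, 0, 0], "fingers": 0.12},
    {"xyz": [0, 0, 0], "delta_rot": [0, 0, 0], "fingers": 0.12},
  ],
)

```text
clock: 16.67
tcp_pos: [0.5815, 0.0022, -0.0041]
orientation: [-1.589, -1.874, -0.649]
contact_force: [-0.6, 0.0, -0.6]
grip_width: 0.0753
```

Emit:
jog_arm(
  rows=[
    {"xyz": [0, 0, -1], "delta_rot": [0, 0, 0], "fingers": 0.12},
    {"xyz": [0, 0, -3], "delta_rot": [0, 0, 0], "fingers": 0.12},
    {"xyz": [0, 0, -6], "delta_rot": [0, 0, 0], "fingers": 0.12},
    {"xyz": [0, 0, -9], "delta_rot": [0, 0, 0], "fingers": 0.12},
    {"xyz": [0, 0, -12], "delta_rot": [0, 0, 0], "fingers": 0.12},
  ],
)

```text
clock: 17.08
tcp_pos: [0.5965, -0.0828, 0.0819]
orientation: [-1.589, -1.874, -0.649]
contact_force: [0.8, -0.2, -0.3]
grip_width: 0.0752
```

```bash
python3 - <<'E'
from fit import *
look('pics/s18.png',[.59,-.03,.02],h=45)
ims={n:imaging.grab_frame(n) for n in('top','scene')}
fit('st','R',(.581,0,1.744-np.pi),ims=ims)
fit('st','R',(.5044,.1111,-2.34),ims=ims)
plan(r.get_obs()['tcp_pos'],Rt=down(-2.3426))
E
```

```text
17.1833 [ 0.60006781 -0.0868571   0.08376838] [ 0.2  0.6 -1. ] 0.07542569309215261 [ 0.94  0.98 -0.9   1.52 -0.01  1.21  0.37]
st R ['top'] [ 0.583  -0.004  -1.4017] 530
st R ['scene'] [ 0.5842 -0.0039 -1.3904] 2263
st R ['top', 'scene'] [ 0.5838 -0.0038 -1.3919] 2894
st R ['top'] [ 0.5037  0.1113 -2.3495] 446
st R ['scene'] [ 0.5045  0.1119 -2.3193] 217
st R ['top', 'scene'] [ 0.5043  0.1112 -2.342 ] 733
xyz cm [0. 0. 0.] delta_rot [ 13.8 -43.6 -34.5] | rows 8.0 | t 17.28 tcp [ 0.5969 -0.0824  0.081 ] F [-0.4 -0.   0.5] w 0.075 j [ 0.93  0.99 -0.9   1.53 -0.01  1.21  0.37]
```

View pics/s18.png

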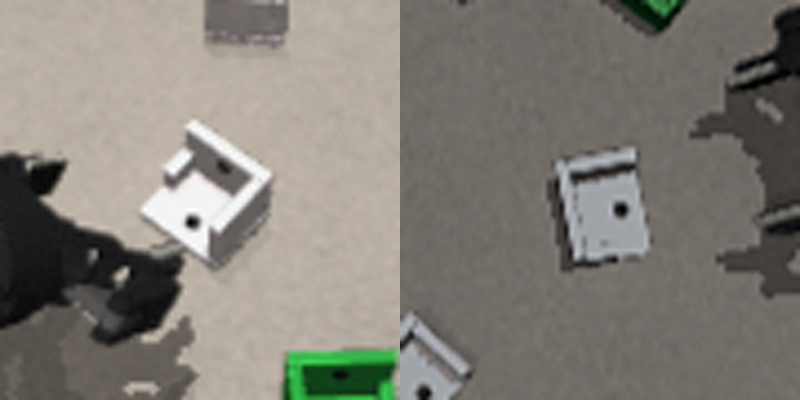

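The tipped bracket now stands on its foot, released, at (605,205) in the top crop with its tall cheek on the right. The fitted pose is (.584,-.004,-1.39). Next I'll re-grasp it by its wall with the tool pointing down.

```bash
cat >> h.py <<'E'
def downx(a):
    y=np.array([np.cos(a),np.sin(a),0]); z=-UP; return np.c_[np.cross(y,z),y,z]
C2=np.array([.5845,-.0077,0]); RC=downx(np.pi-1.392)
E
python3 - <<'E'
from h import *
plan(C2+[0,0,.13],Rt=RC)
E
```

```text
xyz cm [ 8.81 -0.02  1.9 ] delta_rot [ 35.1 -35.4 -85.7] | rows 13.9 | t 17.28 tcp [ 0.5969 -0.0824  0.081 ] F [-0.4 -0.   0.5] w 0.075 j [ 0.93  0.99 -0.9   1.53 -0.01  1.21  0.37]
```

Emit:
jog_arm(
  rows=[
    {"xyz": [2.5, 0, -2.5], "delta_rot": [2, -2, -5], "fingers": 0.4},
    {"xyz": [5, 0, -4], "delta_rot": [4.5, -4.5, -11], "fingers": 0.6},
    {"xyz": [7, 0, -4], "delta_rot": [7, -7, -17], "fingers": 0.6},
    {"xyz": [8.8, 0, -3], "delta_rot": [9.5, -9.5, -23], "fingers": 0.6},
    {"xyz": [10, 0, -2], "delta_rot": [12, -12, -29], "fingers": 0.6},
  ],
)

```text
clock: 17.7
tcp_pos: [0.588, -0.0241, 0.1669]
orientation: [-1.079, -2.45, -0.48]
contact_force: [0.5, 0.6, -0.5]
grip_width: 0.0342
```

```bash
python3 - <<'E'
from h import *
plan(C2+[0,0,.15],Rt=RC)
E
```

```text
xyz cm [0.36 0.55 2.29] delta_rot [ 23.1 -23.4 -56.3] | rows 9.1 | t 17.7 tcp [ 0.588  -0.0241  0.1669] F [ 0.5  0.6 -0.5] w 0.0342 j [ 0.81  0.83 -1.02  1.53  0.17  1.33  0.58]
```

Emit:
jog_arm(
  rows=[
    {"xyz": [0, 0, 0], "delta_rot": [2.5, -2.5, -6], "fingers": 0.6},
    {"xyz": [0, 0, 0], "delta_rot": [5, -5, -12], "fingers": 0.6},
    {"xyz": [0, 0, 0], "delta_rot": [7.5, -7.5, -18], "fingers": 0.6},
    {"xyz": [0, 0, 0], "delta_rot": [10, -10, -24], "fingers": 0.6},
    {"xyz": [0, 0, 0.5], "delta_rot": [12.5, -12.5, -30], "fingers": 0.6},
  ],
)

```text
clock: 18.12
tcp_pos: [0.5865, -0.0206, 0.1623]
orientation: [-0.4, -2.9, -0.241]
contact_force: [0.2, -0.1, 0.0]
grip_width: 0.034
```

```bash
python3 - <<'E'
from h import *
plan(C2+[0,0,.15],Rt=RC)
E
```

```text
xyz cm [0.24 1.   1.47] delta_rot [ 10.5 -10.9 -25.8] | rows 4.2 | t 18.12 tcp [ 0.5865 -0.0206  0.1623] F [ 0.2 -0.1  0. ] w 0.034 j [ 0.74  0.75 -1.09  1.61  0.44  1.3   0.88]
```

Emit:
jog_arm(
  rows=[
    {"xyz": [0, 0.3, 0.3], "delta_rot": [2.2, -2.2, -5.5], "fingers": 0.6},
    {"xyz": [0, 0.6, 0.6], "delta_rot": [4.5, -4.5, -11], "fingers": 0.6},
    {"xyz": [0.2, 1, 1], "delta_rot": [7, -7, -17], "fingers": 0.6},
    {"xyz": [0.2, 1, 1.4], "delta_rot": [9, -9, -22], "fingers": 0.6},
    {"xyz": [0.2, 1, 1.4], "delta_rot": [10.5, -10.9, -25.8], "fingers": 0.6},
  ],
)

```text
clock: 18.53
tcp_pos: [0.5828, -0.0055, 0.1491]
orientation: [0.296, -3.126, 0.002]
contact_force: [-0.0, -0.1, 0.8]
grip_width: 0.0343
```

```bash
python3 - <<'E'
from look import *
plan(C2+[0,0,.014],Rt=RC)
look('pics/s19.png',[.585,-.02,.05],h=45)
E
```

```text
xyz cm [-0.14 -0.24 13.51] delta_rot [-0.  -0.1  0.6] | rows 3.2 | t 18.53 tcp [ 0.5828 -0.0055  0.1491] F [-0.  -0.1  0.8] w 0.0343 j [ 0.72  0.67 -1.16  1.78  0.68  1.16  1.1 ]
18.6333 [ 0.58225855 -0.00564725  0.14966065] [-0.1 -0.3 -1. ] 0.03433816474275221 [ 0.72  0.67 -1.16  1.78  0.67  1.16  1.1 ]
```

View pics/s19.png

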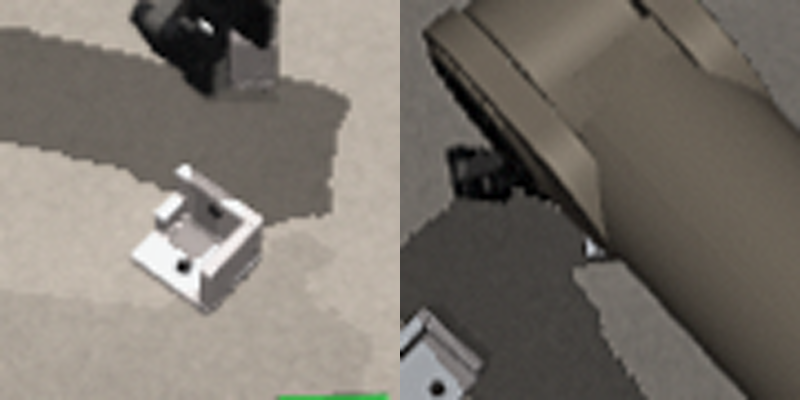

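Emit:
jog_arm(
  rows=[
    {"xyz": [-0.2, -0.2, 2], "delta_rot": [0, 0, 0.6], "fingers": 0.6},
    {"xyz": [-0.2, -0.2, 4], "delta_rot": [0, 0, 0.6], "fingers": 0.6},
    {"xyz": [-0.2, -0.2, 6], "delta_rot": [0, 0, 0.6], "fingers": 0.6},
    {"xyz": [-0.2, -0.2, 7.5], "delta_rot": [0, 0, 0.6], "fingers": 0.6},
    {"xyz": [-0.2, -0.2, 7.5], "delta_rot": [0, 0, 0.6], "fingers": 0.6},
  ],
)

```text
clock: 19.05
tcp_pos: [0.5821, -0.008, 0.071]
orientation: [0.271, -3.121, -0.0]
contact_force: [-0.3, -0.3, 0.1]
grip_width: 0.0343
```

```bash
python3 - <<'E'
from look import *
plan(C2+[0,0,.014],Rt=RC)
look('pics/s20.png',[.585,-.02,.05],h=30)
E
```

```text
xyz cm [-0.29 -0.02  5.7 ] delta_rot [ 0.1 -0.5 -0.3] | rows 1.4 | t 19.05 tcp [ 0.5821 -0.008   0.071 ] F [-0.3 -0.3  0.1] w 0.0343 j [ 0.67  0.76 -1.08  1.84  0.77  1.05  1.02]
19.15 [ 0.5842126  -0.00702761  0.074335  ] [-0.1 -0.9 -0.1] 0.034157336808738205 [ 0.67  0.75 -1.08  1.83  0.77  1.05  1.02]
```

View pics/s20.png

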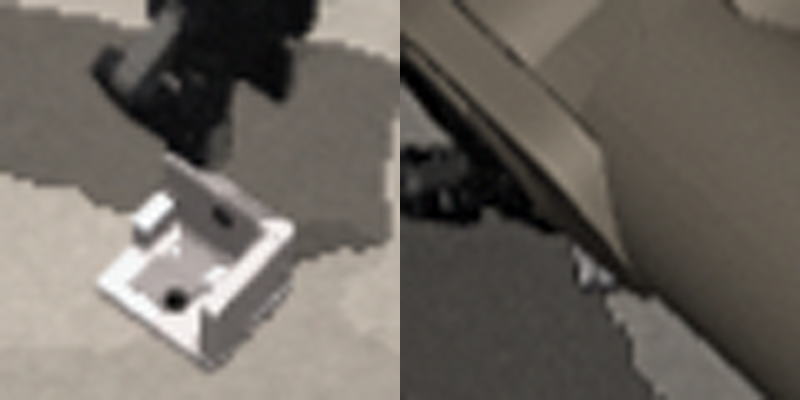

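Emit:
jog_arm(
  rows=[
    {"xyz": [0, 0, 1.5], "delta_rot": [0, 0, 0], "fingers": 0.6},
    {"xyz": [0, 0, 3], "delta_rot": [0, 0, 0], "fingers": 0.6},
    {"xyz": [0, 0, 4.2], "delta_rot": [0, 0, 0], "fingers": 0.6},
    {"xyz": [0, 0, 5], "delta_rot": [0, 0, 0], "fingers": 0.6},
    {"xyz": [0, 0, 5.2], "delta_rot": [0, 0, 0], "fingers": 0.6},
  ],
)

```text
clock: 19.57
tcp_pos: [0.5828, -0.0073, 0.0203]
orientation: [0.273, -3.123, -0.001]
contact_force: [0.4, 0.4, -0.2]
grip_width: 0.034
```

```bash
python3 - <<'E'
from look import *
plan(C2+[0,0,.014],Rt=RC)
E
```

```text
xyz cm [-0.16 -0.07  0.63] delta_rot [ 0.1 -0.4 -0.3] | rows 0.2 | t 19.57 tcp [ 0.5828 -0.0073  0.0203] F [ 0.4  0.4 -0.2] w 0.034 j [ 0.63  0.82 -1.02  1.86  0.84  0.98  0.97]
```

Emit:
jog_arm(
  rows=[
    {"xyz": [-0.1, 0, 0.4], "delta_rot": [0, -0.3, -0.3], "fingers": 0.6},
    {"xyz": [-0.1, 0, 0.6], "delta_rot": [0, -0.3, -0.3], "fingers": 0.7},
    {"xyz": [-0.1, 0, 0.6], "delta_rot": [0, -0.3, -0.3], "fingers": 0.8},
    {"xyz": [-0.1, 0, 0.6], "delta_rot": [0, -0.3, -0.3], "fingers": 0.9},
    {"xyz": [-0.1, 0, 0.6], "delta_rot": [0, -0.3, -0.3], "fingers": 1},
  ],
  grip_force=60,
)

```text
clock: 19.98
tcp_pos: [0.5841, -0.0073, 0.0148]
orientation: [0.281, -3.128, -0.001]
contact_force: [1.2, -0.2, 0.2]
grip_width: 0.0057
```

Emit:
jog_arm(
  rows=[
    {"xyz": [0, 0, 0], "delta_rot": [0, 0, 0], "fingers": 1},
    {"xyz": [0, 0, 0], "delta_rot": [0, 0, 0], "fingers": 1},
    {"xyz": [0, 0, 0], "delta_rot": [0, 0, 0], "fingers": 1},
    {"xyz": [0, 0, -0.5], "delta_rot": [0, 0, 0], "fingers": 1},
    {"xyz": [0, 0, -1.5], "delta_rot": [0, 0, 0], "fingers": 1},
  ],
)

```text
clock: 20.4
tcp_pos: [0.5831, -0.0075, 0.0293]
orientation: [0.281, -3.126, -0.001]
contact_force: [-0.4, 0.0, -0.5]
grip_width: 0.0064
```

```bash
python3 - <<'E'
from look import *
look('pics/s21.png',[.585,-.02,.05],h=30)
E
```

```text
20.5 [ 0.58532784 -0.00677496  0.03171659] [ 0.8  0.2 -1.4] 0.0059347830937409845 [ 0.64  0.8  -1.03  1.86  0.83  0.99  0.98]
```

View pics/s21.png

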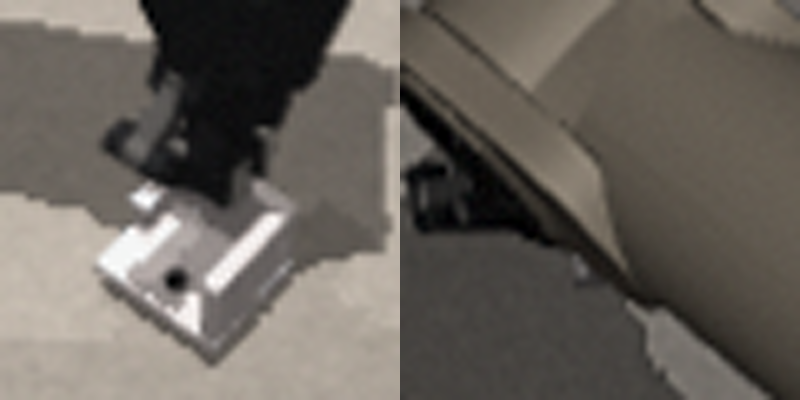

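It's held (6 mm reading, the load showing about 1.4 N). Now moving to the right bin.

```bash
cat >> h.py <<'E'
BO=np.array([.5352,.3313,0]); bw=.06; by=np.array([-np.sin(bw),np.cos(bw),0]); RBIN=downx(np.pi/2+bw)
PC=BO+.064*by; PB=BO-.032*by
E
python3 - <<'E'
from h import *
print(PC,PB); plan(PC+[0,0,.11],Rt=RBIN)
E
```

```text
[0.5313623  0.39518483 0.        ] [0.53711885 0.29935758 0.        ]
xyz cm [-1.87 40.52 -7.8 ] delta_rot [0.  0.1 6.8] | rows 9.9 | t 20.5 tcp [ 0.5853 -0.0068  0.0317] F [ 0.8  0.2 -1.4] w 0.0059 j [ 0.64  0.8  -1.03  1.86  0.83  0.99  0.98]
```

Emit:
jog_arm(
  rows=[
    {"xyz": [0, 0, -4], "delta_rot": [0, 0, 1], "fingers": 1},
    {"xyz": [-0.2, 2, -7.8], "delta_rot": [0, 0, 2], "fingers": 1},
    {"xyz": [-0.4, 6, -8.5], "delta_rot": [0, 0, 3], "fingers": 1},
    {"xyz": [-0.6, 10, -8.5], "delta_rot": [0, 0, 4], "fingers": 1},
    {"xyz": [-0.8, 14, -8.5], "delta_rot": [0, 0, 5], "fingers": 1},
  ],
)

```text
clock: 20.92
tcp_pos: [0.5687, 0.1337, 0.1185]
orientation: [-0.14, 3.134, 0.002]
contact_force: [0.9, 0.5, -3.6]
grip_width: 0.0059
```

```bash
python3 - <<'E'
from h import *
plan(PC+[0,0,.11],Rt=RBIN)
E
```

```text
xyz cm [ 1.39 26.38  0.87] delta_rot [0.1 0.3 1.7] | rows 6.3 | t 20.92 tcp [0.5687 0.1337 0.1185] F [ 0.9  0.5 -3.6] w 0.0059 j [ 0.45  0.69 -1.11  1.81  0.7   1.09  0.75]
```

Emit:
jog_arm(
  rows=[
    {"xyz": [0.3, 4, 0], "delta_rot": [0, 0, 1], "fingers": 1},
    {"xyz": [0.6, 8, 0], "delta_rot": [0, 0, 1.7], "fingers": 1},
    {"xyz": [0.8, 12, 0], "delta_rot": [0, 0, 1.7], "fingers": 1},
    {"xyz": [1, 16, 0], "delta_rot": [0, 0, 1.7], "fingers": 1},
    {"xyz": [1.2, 19.5, 0], "delta_rot": [0, 0, 1.7], "fingers": 1},
  ],
)

```text
clock: 21.33
tcp_pos: [0.5384, 0.3297, 0.1192]
orientation: [-0.095, 3.135, 0.004]
contact_force: [0.8, 0.3, -1.5]
grip_width: 0.0059
```

```bash
python3 - <<'E'
from h import *
plan(PC+[0,0,.11],Rt=RBIN)
E
```

```text
xyz cm [0.31 6.57 0.93] delta_rot [0.1 0.3 0. ] | rows 1.6 | t 21.33 tcp [0.5384 0.3297 0.1192] F [ 0.8  0.3 -1.5] w 0.0059 j [ 0.07  0.74 -1.06  1.7   0.71  1.13  0.43]
```

Emit:
jog_arm(
  rows=[
    {"xyz": [0.2, 2.5, 0], "delta_rot": [0, 0.3, 0], "fingers": 1},
    {"xyz": [0.3, 4.5, 0], "delta_rot": [0, 0.3, 0], "fingers": 1},
    {"xyz": [0.3, 6, 0.5], "delta_rot": [0, 0.3, 0], "fingers": 1},
    {"xyz": [0.3, 6.6, 2], "delta_rot": [0, 0.3, 0], "fingers": 1},
    {"xyz": [0.3, 6.6, 3.5], "delta_rot": [0, 0.3, 0], "fingers": 1},
  ],
)

```text
clock: 21.75
tcp_pos: [0.531, 0.3976, 0.0841]
orientation: [-0.099, 3.139, 0.006]
contact_force: [-0.5, 0.2, -2.5]
grip_width: 0.0059
```

```bash
python3 - <<'E'
from look import *
look('pics/s22.png',[.535,.36,.05],h=40)
plan(PC+[0,0,.019],Rt=RBIN)
E
```

```text
21.85 [0.5306253  0.39223179 0.08017494] [-0.2  0.4 -3.4] 0.006294154767593508 [-0.08  0.82 -1.01  1.64  0.75  1.12  0.34]
xyz cm [-0.12  0.31  6.12] delta_rot [-0.2 -0.2  0. ] | rows 1.5 | t 21.85 tcp [0.5306 0.3922 0.0802] F [-0.2  0.4 -3.4] w 0.0063 j [-0.08  0.82 -1.01  1.64  0.75  1.12  0.34]
```

View pics/s22.png

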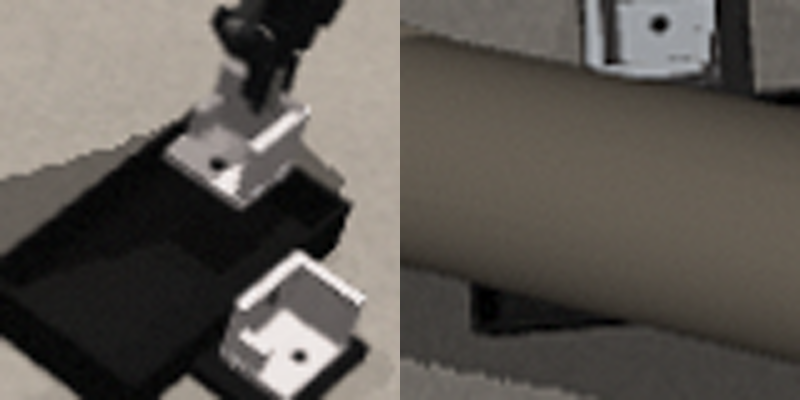

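The bracket hangs over the far (+y) part of the right bin, at (240,155) in the crop. Lowering it.

Emit:
jog_arm(
  rows=[
    {"xyz": [0, 0.2, 1.5], "delta_rot": [0, 0, 0], "fingers": 1},
    {"xyz": [0, 0.2, 3], "delta_rot": [0, 0, 0], "fingers": 1},
    {"xyz": [0, 0.2, 4.2], "delta_rot": [0, 0, 0], "fingers": 1},
    {"xyz": [0, 0.2, 5], "delta_rot": [0, 0, 0], "fingers": 1},
    {"xyz": [0, 0.2, 5.2], "delta_rot": [0, 0, 0], "fingers": 1},
  ],
)

```text
clock: 22.27
tcp_pos: [0.5297, 0.3926, 0.0258]
orientation: [0.094, -3.134, 0.008]
contact_force: [1.0, -0.4, -1.5]
grip_width: 0.0062
```

```bash
python3 - <<'E'
from look import *
look('pics/s23.png',[.535,.36,.05],h=40)
plan(PC+[0,0,.019],Rt=RBIN)
E
```

```text
22.3667 [0.53014586 0.39385841 0.02764128] [ 0.5  0.3 -1.7] 0.005837154938453971 [-0.1   0.87 -0.96  1.67  0.81  1.06  0.3 ]
xyz cm [-0.13  0.13  0.86] delta_rot [-0.2 -0.3  0. ] | rows 0.2 | t 22.37 tcp [0.5301 0.3939 0.0276] F [ 0.5  0.3 -1.7] w 0.0058 j [-0.1   0.87 -0.96  1.67  0.81  1.06  0.3 ]
```

View pics/s23.png

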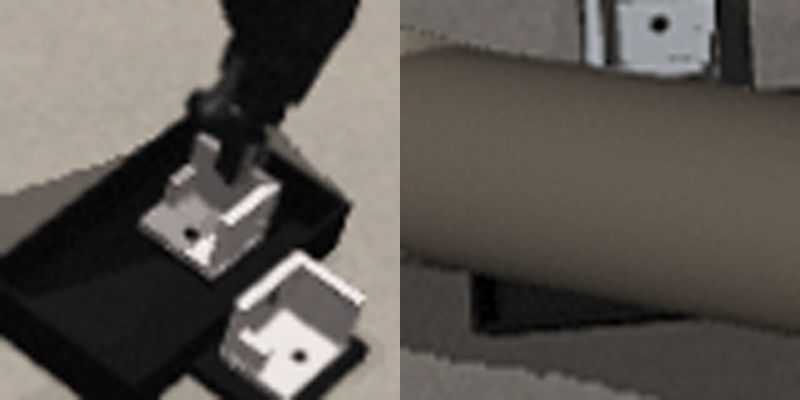

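Emit:
jog_arm(
  rows=[
    {"xyz": [0, 0, 0.3], "delta_rot": [0, -0.3, 0], "fingers": 1},
    {"xyz": [0, 0, 0.6], "delta_rot": [0, -0.3, 0], "fingers": 1},
    {"xyz": [0, 0, 0.7], "delta_rot": [0, -0.3, 0], "fingers": 1},
    {"xyz": [0, 0, 0.8], "delta_rot": [0, -0.3, 0], "fingers": 1},
    {"xyz": [0, 0, 0.85], "delta_rot": [0, -0.3, 0], "fingers": 1},
  ],
)

```text
clock: 22.78
tcp_pos: [0.5302, 0.3938, 0.0192]
orientation: [-0.095, 3.139, -0.005]
contact_force: [0.5, 0.5, -1.8]
grip_width: 0.0056
```

Emit:
jog_arm(
  rows=[
    {"xyz": [0, 0, 0.05], "delta_rot": [0, 0, 0], "fingers": 1},
    {"xyz": [0, 0, 0.1], "delta_rot": [0, 0, 0], "fingers": 1},
    {"xyz": [0, 0, 0.1], "delta_rot": [0, 0, 0], "fingers": 1},
    {"xyz": [0, 0, 0.1], "delta_rot": [0, 0, 0], "fingers": 1},
    {"xyz": [0, 0, 0.1], "delta_rot": [0, 0, 0], "fingers": 1},
  ],
)

```text
clock: 23.2
tcp_pos: [0.5303, 0.3941, 0.0188]
orientation: [-0.095, 3.139, -0.004]
contact_force: [-1.4, -1.2, 3.5]
grip_width: 0.006
```

Contact, at +3.5 N. Pressing very slightly more, then releasing.

Emit:
jog_arm(
  rows=[
    {"xyz": [0, 0, 0.05], "delta_rot": [0, 0, 0], "fingers": 1},
    {"xyz": [0, 0, 0.05], "delta_rot": [0, 0, 0], "fingers": 0.92},
    {"xyz": [0, 0, 0.05], "delta_rot": [0, 0, 0], "fingers": 0.85},
    {"xyz": [0, 0, 0.05], "delta_rot": [0, 0, 0], "fingers": 0.75},
    {"xyz": [0, 0, 0.05], "delta_rot": [0, 0, 0], "fingers": 0.75},
  ],
)

```text
clock: 23.62
tcp_pos: [0.5304, 0.394, 0.0179]
orientation: [-0.094, 3.139, -0.004]
contact_force: [0.5, -0.0, -0.1]
grip_width: 0.0212
```

Emit:
jog_arm(
  rows=[
    {"xyz": [0, 0, -1], "delta_rot": [0, 0, 0], "fingers": 0.75},
    {"xyz": [0, 0, -4], "delta_rot": [0, 0, 0], "fingers": 0.75},
    {"xyz": [0, 0, -8], "delta_rot": [0, 0, 0], "fingers": 0.75},
    {"xyz": [0, 0, -11], "delta_rot": [0, 0, 0], "fingers": 0.7},
    {"xyz": [0, 0, -13], "delta_rot": [0, 0, 0], "fingers": 0.6},
  ],
)

```text
clock: 24.03
tcp_pos: [0.5306, 0.396, 0.1523]
orientation: [-0.095, 3.136, 0.001]
contact_force: [-0.2, -0.2, 0.2]
grip_width: 0.0339
```

```bash
cat >> h.py <<'E'
B2=np.array([.5043+.004*np.cos(-2.342),.1112+.004*np.sin(-2.342),0]); RBK=downx(np.pi-2.342)
E
python3 - <<'E'
from look import *
look('pics/s24.png',[.535,.36,.03],h=40)
plan(B2+[0,0,.12],Rt=RBK)
E
```

```text
24.1333 [0.5313941  0.39686314 0.15312872] [-0.8  0.8 -0.5] 0.03423680260573301 [-0.05  0.74 -1.06  1.59  0.68  1.22  0.38]
xyz cm [  4.75 -28.63   3.22] delta_rot [ 0.3  0.3 47.6] | rows 7.0 | t 24.13 tcp [0.5314 0.3969 0.1531] F [-0.8  0.8 -0.5] w 0.0342 j [-0.05  0.74 -1.06  1.59  0.68  1.22  0.38]
```

View pics/s24.png

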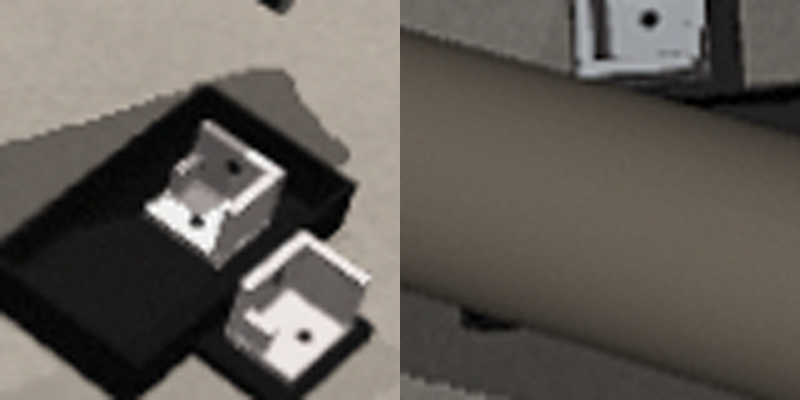

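C stands in the right bin at (215,195). Now bracket B.

Emit:
jog_arm(
  rows=[
    {"xyz": [0.6, -4, 0], "delta_rot": [0, 0, 6.5], "fingers": 0.6},
    {"xyz": [1.2, -8, 0], "delta_rot": [0, 0, 13], "fingers": 0.6},
    {"xyz": [1.9, -12, 0.3], "delta_rot": [0, 0, 19.5], "fingers": 0.6},
    {"xyz": [2.5, -16, 0.6], "delta_rot": [0, 0, 26], "fingers": 0.6},
    {"xyz": [3.2, -20, 1], "delta_rot": [0, 0, 32.5], "fingers": 0.6},
  ],
)

```text
clock: 24.55
tcp_pos: [0.5109, 0.1932, 0.1419]
orientation: [0.795, 3.034, 0.006]
contact_force: [0.7, -0.3, 0.1]
grip_width: 0.034
```

```bash
python3 - <<'E'
from h import *
plan(B2+[0,0,.12],Rt=RBK)
E
```

```text
xyz cm [-3.33 -7.86  2.17] delta_rot [ 0.3  0.2 14.8] | rows 2.1 | t 24.55 tcp [0.5109 0.1932 0.1419] F [ 0.7 -0.3  0.1] w 0.034 j [ 0.31  0.54 -1.02  1.88  0.54  1.02  0.11]
```

Emit:
jog_arm(
  rows=[
    {"xyz": [-1.3, -3, 0.5], "delta_rot": [0, 0, 6], "fingers": 0.6},
    {"xyz": [-2.4, -5.8, 1], "delta_rot": [0, 0, 12], "fingers": 0.6},
    {"xyz": [-3.3, -7.8, 1.6], "delta_rot": [0.2, 0.2, 14.8], "fingers": 0.6},
    {"xyz": [-3.3, -7.8, 2.2], "delta_rot": [0.2, 0.2, 14.8], "fingers": 0.6},
    {"xyz": [-3.3, -7.8, 2.2], "delta_rot": [0.2, 0.2, 14.8], "fingers": 0.6},
  ],
)

```text
clock: 24.97
tcp_pos: [0.5006, 0.107, 0.1182]
orientation: [-1.184, -2.909, 0.001]
contact_force: [0.5, 0.3, 0.5]
grip_width: 0.0343
```

```bash
python3 - <<'E'
from look import *
look('pics/s25.png',[.5,.11,.05],h=40)
plan(B2+[0,0,.014],Rt=RBK)
E
```

```text
25.0667 [0.50131431 0.11007328 0.11960453] [ 0.4  0.1 -0.8] 0.0340522951251647 [ 0.43  0.49 -0.97  1.97  0.5   0.93  0.01]
xyz cm [-0.15 -0.13 10.56] delta_rot [ 0.1 -0.1  0.1] | rows 2.5 | t 25.07 tcp [0.5013 0.1101 0.1196] F [ 0.4  0.1 -0.8] w 0.0341 j [ 0.43  0.49 -0.97  1.97  0.5   0.93  0.01]
```

View pics/s25.png

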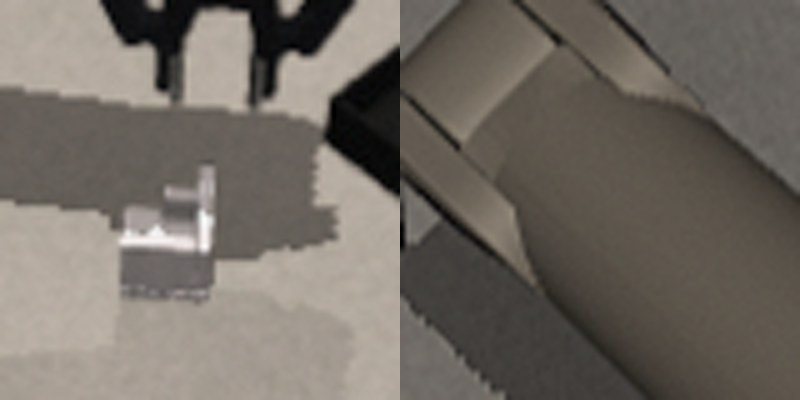

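The wall at (207,205) lines up between the fingers at (178,100) and (257,100). Descending.

Emit:
jog_arm(
  rows=[
    {"xyz": [-0.1, -0.1, 2], "delta_rot": [0, 0, 0], "fingers": 0.6},
    {"xyz": [-0.1, -0.1, 4], "delta_rot": [0, 0, 0], "fingers": 0.6},
    {"xyz": [-0.1, -0.1, 6], "delta_rot": [0, 0, 0], "fingers": 0.6},
    {"xyz": [-0.1, -0.1, 7], "delta_rot": [0, 0, 0], "fingers": 0.6},
    {"xyz": [-0.1, -0.1, 7], "delta_rot": [0, 0, 0], "fingers": 0.6},
  ],
)

```text
clock: 25.48
tcp_pos: [0.5, 0.1099, 0.048]
orientation: [-1.173, -2.911, -0.002]
contact_force: [0.2, 0.5, 0.5]
grip_width: 0.0342
```

```bash
python3 - <<'E'
from look import *
plan(B2+[0,0,.014],Rt=RBK)
E
```

```text
xyz cm [-0.23 -0.01  3.4 ] delta_rot [ 0.  -0.2  0.3] | rows 0.8 | t 25.48 tcp [0.5    0.1099 0.048 ] F [0.2 0.5 0.5] w 0.0342 j [ 0.35  0.59 -0.88  2.02  0.62  0.82 -0.08]
```

Emit:
jog_arm(
  rows=[
    {"xyz": [-0.2, 0, 1.2], "delta_rot": [0, 0, 0], "fingers": 0.6},
    {"xyz": [-0.2, 0, 2.3], "delta_rot": [0, 0, 0], "fingers": 0.6},
    {"xyz": [-0.2, 0, 3.1], "delta_rot": [0, 0, 0], "fingers": 0.6},
    {"xyz": [-0.2, 0, 3.3], "delta_rot": [0, 0, 0], "fingers": 0.6},
    {"xyz": [-0.2, 0, 3.3], "delta_rot": [0, 0, 0], "fingers": 0.7},
  ],
)

```text
clock: 25.9
tcp_pos: [0.501, 0.1086, 0.0145]
orientation: [-1.173, -2.91, -0.001]
contact_force: [-1.1, 0.7, 1.5]
grip_width: 0.0262
```

Emit:
jog_arm(
  rows=[
    {"xyz": [0, 0, 0], "delta_rot": [0, 0, 0], "fingers": 0.8},
    {"xyz": [0, 0, 0], "delta_rot": [0, 0, 0], "fingers": 0.9},
    {"xyz": [0, 0, 0], "delta_rot": [0, 0, 0], "fingers": 1},
    {"xyz": [0, 0, 0], "delta_rot": [0, 0, 0], "fingers": 1},
    {"xyz": [0, 0, 0], "delta_rot": [0, 0, 0], "fingers": 1},
  ],
  grip_force=60,
)

```text
clock: 26.32
tcp_pos: [0.5011, 0.1085, 0.0149]
orientation: [-1.173, -2.91, -0.001]
contact_force: [-1.9, -0.4, 6.2]
grip_width: 0.0056
```

Emit:
jog_arm(
  rows=[
    {"xyz": [0, 0, -0.5], "delta_rot": [0, 0, 0], "fingers": 1},
    {"xyz": [0, 0, -2], "delta_rot": [0, 0, 0], "fingers": 1},
    {"xyz": [0, 0, -5], "delta_rot": [0, 0, 0], "fingers": 1},
    {"xyz": [0, 0, -9], "delta_rot": [0, 0, 0], "fingers": 1},
    {"xyz": [0, 0, -9.5], "delta_rot": [0, 0, 0], "fingers": 1},
  ],
)

```text
clock: 26.73
tcp_pos: [0.5044, 0.1103, 0.1154]
orientation: [1.173, 2.912, 0.009]
contact_force: [2.0, 0.5, -1.3]
grip_width: 0.0055
```

```bash
python3 - <<'E'
from fit import *
look('pics/s26.png',[.5,.11,.1],h=40)
plan(PB+[0,0,.11],Rt=RBIN)
ims={n:imaging.grab_frame(n) for n in('top','scene')}
fit('st','R',(.530,.398,-1.51),z=.004,cams=('scene',),ims=ims)
E
```

```text
26.8333 [0.50292885 0.10864774 0.11184304] [ 0.8 -0.7 -2.2] 0.006129244572311642 [ 0.43  0.5  -0.96  1.98  0.52  0.92  0.01]
xyz cm [10.77 16.1   0.24] delta_rot [  0.2   0.  -47.4] | rows 6.6 | t 26.83 tcp [0.5029 0.1086 0.1118] F [ 0.8 -0.7 -2.2] w 0.0061 j [ 0.43  0.5  -0.96  1.98  0.52  0.92  0.01]
st R ['scene'] [ 0.5306  0.3976 -1.5029] 6224
```

View pics/s26.png

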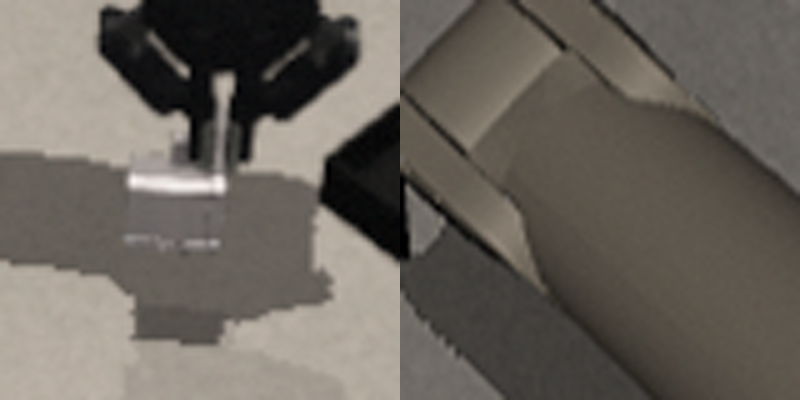

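B is held. I'll shift its placement 1 cm further from C for knuckle clearance.

```bash
sed -i 's/PB=BO-.032\*by/PB=BO-.042*by/' h.py; python3 - <<'E'
from h import *
print(PB);plan(PB+[0,0,.115],Rt=RBIN)
E
```

```text
[0.53771849 0.28937558 0.        ]
xyz cm [ 9.96 15.65 -0.57] delta_rot [ -0.   -0.2 -47.4] | rows 6.6 | t 26.93 tcp [0.5008 0.1076 0.1092] F [ 0.   0.5 -1.8] w 0.0059 j [ 0.43  0.51 -0.96  1.98  0.52  0.92  0.01]
```

Emit:
jog_arm(
  rows=[
    {"xyz": [1.5, 2.2, -0.5], "delta_rot": [0, 0, -6.5], "fingers": 1},
    {"xyz": [3, 4.4, -0.5], "delta_rot": [0, 0, -13], "fingers": 1},
    {"xyz": [4.6, 6.6, -0.5], "delta_rot": [0, 0, -19.5], "fingers": 1},
    {"xyz": [6.2, 8.8, -0.3], "delta_rot": [0, 0, -26], "fingers": 1},
    {"xyz": [7.8, 11, -0.2], "delta_rot": [0, 0, -32.5], "fingers": 1},
  ],
)

```text
clock: 27.35
tcp_pos: [0.52, 0.2412, 0.109]
orientation: [-0.304, -3.12, 0.001]
contact_force: [0.2, -0.2, -1.7]
grip_width: 0.0065
```

```bash
python3 - <<'E'
from h import *
plan(PB+[0,0,.115],Rt=RBIN)
E
```

```text
xyz cm [-0.8   5.06 -0.61] delta_rot [ -0.   -0.4 -14.6] | rows 2.0 | t 27.35 tcp [0.52   0.2412 0.109 ] F [ 0.2 -0.2 -1.7] w 0.0065 j [ 0.22  0.66 -1.04  1.84  0.65  1.05  0.29]
```

Emit:
jog_arm(
  rows=[
    {"xyz": [-0.3, 2, -0.5], "delta_rot": [0, 0, -6], "fingers": 1},
    {"xyz": [-0.6, 4, -0.5], "delta_rot": [0, 0, -12], "fingers": 1},
    {"xyz": [-0.8, 5, -0.3], "delta_rot": [0, -0.3, -14.6], "fingers": 1},
    {"xyz": [-0.8, 5, 1], "delta_rot": [0, -0.3, -14.6], "fingers": 1},
    {"xyz": [-0.8, 5, 2], "delta_rot": [0, -0.3, -14.6], "fingers": 1},
  ],
)

```text
clock: 27.77
tcp_pos: [0.5361, 0.2883, 0.086]
orientation: [0.094, -3.136, 0.003]
contact_force: [0.0, 0.2, -2.1]
grip_width: 0.0062
```

```bash
python3 - <<'E'
from look import *
look('pics/s27.png',[.535,.33,.05],h=40)
plan(PB+[0,0,.019],Rt=RBIN)
E
```

```text
27.8667 [0.53543607 0.28575888 0.08486571] [ 0.7 -0.2 -2.8] 0.006042506410827135 [ 0.13  0.75 -1.05  1.77  0.73  1.08  0.45]
xyz cm [-0.3   0.38  6.58] delta_rot [-0.3 -0.4 -0.1] | rows 1.6 | t 27.87 tcp [0.5354 0.2858 0.0849] F [ 0.7 -0.2 -2.8] w 0.006 j [ 0.13  0.75 -1.05  1.77  0.73  1.08  0.45]
```

View pics/s27.png

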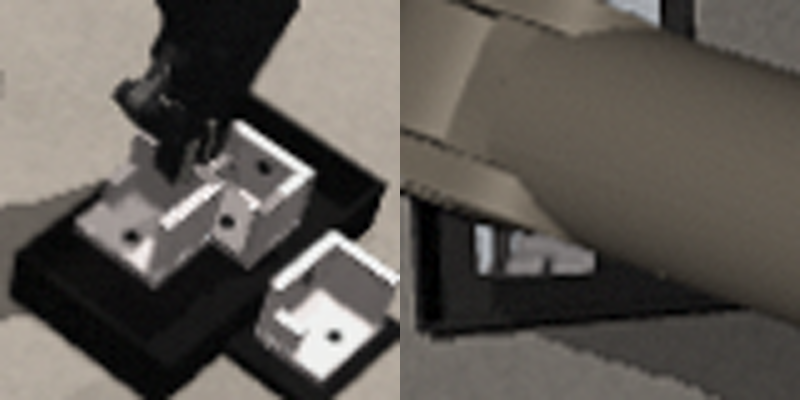

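B hangs beside C with a gap and is inside the bin walls. Lowering it.

Emit:
jog_arm(
  rows=[
    {"xyz": [-0.1, 0.2, 1.2], "delta_rot": [-0.2, -0.3, 0], "fingers": 1},
    {"xyz": [-0.1, 0.2, 2.6], "delta_rot": [-0.2, -0.3, 0], "fingers": 1},
    {"xyz": [-0.1, 0.2, 4], "delta_rot": [-0.2, -0.3, 0], "fingers": 1},
    {"xyz": [-0.1, 0.2, 5], "delta_rot": [-0.2, -0.3, 0], "fingers": 1},
    {"xyz": [-0.1, 0.2, 5.5], "delta_rot": [-0.2, -0.3, 0], "fingers": 1},
  ],
)

```text
clock: 28.28
tcp_pos: [0.5351, 0.2863, 0.0275]
orientation: [0.092, -3.136, 0.004]
contact_force: [0.1, -1.2, -0.9]
grip_width: 0.0059
```

```bash
python3 - <<'E'
from look import *
look('pics/s28.png',[.535,.33,.05],h=40)
plan(PB+[0,0,.019],Rt=RBIN)
E
```

```text
28.3833 [0.53536855 0.28701643 0.02857511] [-0.6 -0.1 -1.7] 0.005717647160600987 [ 0.09  0.82 -0.99  1.8   0.81  1.    0.4 ]
xyz cm [-0.25  0.22  0.96] delta_rot [-0.1 -0.2 -0.1] | rows 0.2 | t 28.38 tcp [0.5354 0.287  0.0286] F [-0.6 -0.1 -1.7] w 0.0057 j [ 0.09  0.82 -0.99  1.8   0.81  1.    0.4 ]
```

View pics/s28.png

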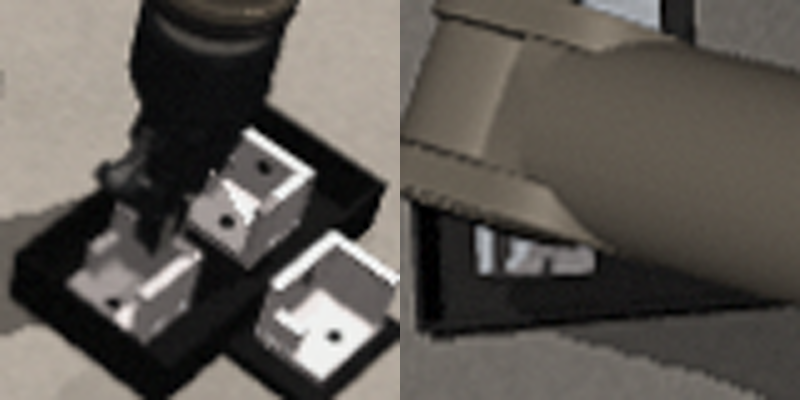

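Emit:
jog_arm(
  rows=[
    {"xyz": [0, 0, 0.4], "delta_rot": [0, -0.2, 0], "fingers": 1},
    {"xyz": [0, 0, 0.7], "delta_rot": [0, -0.2, 0], "fingers": 1},
    {"xyz": [0, 0, 0.8], "delta_rot": [0, -0.2, 0], "fingers": 1},
    {"xyz": [0, 0, 0.9], "delta_rot": [0, -0.2, 0], "fingers": 1},
    {"xyz": [0, 0, 0.95], "delta_rot": [0, -0.2, 0], "fingers": 1},
  ],
)

```text
clock: 28.8
tcp_pos: [0.5355, 0.2871, 0.0192]
orientation: [-0.092, 3.14, -0.003]
contact_force: [-0.1, -0.2, -1.6]
grip_width: 0.0061
```

Emit:
jog_arm(
  rows=[
    {"xyz": [0, 0, 0.05], "delta_rot": [0, 0, 0], "fingers": 1},
    {"xyz": [0, 0, 0.1], "delta_rot": [0, 0, 0], "fingers": 1},
    {"xyz": [0, 0, 0.1], "delta_rot": [0, 0, 0], "fingers": 1},
    {"xyz": [0, 0, 0.1], "delta_rot": [0, 0, 0], "fingers": 1},
    {"xyz": [0, 0, 0.1], "delta_rot": [0, 0, 0], "fingers": 1},
  ],
)

```text
clock: 29.22
tcp_pos: [0.5356, 0.2874, 0.019]
orientation: [-0.092, 3.139, -0.003]
contact_force: [-2.7, -1.8, 5.6]
grip_width: 0.0059
```

Contact, at +5.6 N. Releasing and retreating.

Emit:
jog_arm(
  rows=[
    {"xyz": [0, 0, 0], "delta_rot": [0, 0, 0], "fingers": 0.92},
    {"xyz": [0, 0, 0], "delta_rot": [0, 0, 0], "fingers": 0.85},
    {"xyz": [0, 0, 0], "delta_rot": [0, 0, 0], "fingers": 0.75},
    {"xyz": [0, 0, 0], "delta_rot": [0, 0, 0], "fingers": 0.75},
    {"xyz": [0, 0, 0], "delta_rot": [0, 0, 0], "fingers": 0.75},
  ],
)

```text
clock: 29.63
tcp_pos: [0.5357, 0.2874, 0.0189]
orientation: [-0.092, 3.139, -0.002]
contact_force: [0.1, -0.0, -0.2]
grip_width: 0.0209
```

Emit:
jog_arm(
  rows=[
    {"xyz": [0, 0, -1], "delta_rot": [0, 0, 0], "fingers": 0.75},
    {"xyz": [0, 0, -4], "delta_rot": [0, 0, 0], "fingers": 0.75},
    {"xyz": [0, 0, -8], "delta_rot": [0, 0, 0], "fingers": 0.75},
    {"xyz": [0, 0, -12], "delta_rot": [0, 0, 0], "fingers": 0.75},
    {"xyz": [0, 0, -16], "delta_rot": [0, 0, 0], "fingers": 0.75},
  ],
)

```text
clock: 30.05
tcp_pos: [0.535, 0.2878, 0.1813]
orientation: [-0.094, 3.14, -0.002]
contact_force: [0.8, 0.5, -0.2]
grip_width: 0.021
```

Emit:
jog_arm(
  rows=[
    {"xyz": [0, -4, -1], "delta_rot": [0, 0, 0], "fingers": 0.75},
    {"xyz": [0, -8, -1], "delta_rot": [0, 0, 0], "fingers": 0.75},
    {"xyz": [0, -12, -1], "delta_rot": [0, 0, 0], "fingers": 0.75},
    {"xyz": [0, -16, -1], "delta_rot": [0, 0, 0], "fingers": 0.75},
    {"xyz": [0, -20, -1], "delta_rot": [0, 0, 0], "fingers": 0.75},
  ],
)

```text
clock: 30.47
tcp_pos: [0.5467, 0.0865, 0.1924]
orientation: [-0.095, 3.139, -0.003]
contact_force: [0.6, 0.6, -0.1]
grip_width: 0.0209
```

Emit:
jog_arm(
  rows=[
    {"xyz": [0, -4, 0], "delta_rot": [0, 0, 0], "fingers": 0.75},
    {"xyz": [0, -8, 0], "delta_rot": [0, 0, 0], "fingers": 0.75},
    {"xyz": [0, -11, 0], "delta_rot": [0, 0, 0], "fingers": 0.75},
    {"xyz": [0, -12, 0], "delta_rot": [0, 0, 0], "fingers": 0.75},
    {"xyz": [0, -12, 0], "delta_rot": [0, 0, 0], "fingers": 0.75},
  ],
)

```text
clock: 30.88
tcp_pos: [0.5541, -0.0371, 0.1926]
orientation: [-0.085, 3.139, -0.004]
contact_force: [-0.2, -0.1, -0.8]
grip_width: 0.0213
```

```bash
python3 - <<'E'
from fit import *
ims={n:imaging.grab_frame(n) for n in('top','scene')}
for n in ims: cv2.imwrite(f'pics/end_{n}.png',cv2.resize(ims[n],(800,600),interpolation=cv2.INTER_CUBIC))
fit('st','R',(.530,.398,-1.51),z=.004,ims=ims)
fit('st','R',(.5356,.2915,-1.51),z=.004,ims=ims)
fit('st','L',(.5567,-.3383,1.579),z=.004,ims=ims)
def crop(n,p,h):
    c=proj(n,p)[0].astype(int); return cv2.resize(ims[n][c[1]-h:c[1]+h,c[0]-h:c[0]+h],(400,400),interpolation=cv2.INTER_CUBIC)
cv2.imwrite('pics/endc.png',np.hstack([crop('scene',[.55,.33,.02],45),crop('top',[.55,.33,.02],45)]))
print(r.get_obs()['clock'],r.get_obs()['contact_force'])
E
```

```text
st R ['top'] [ 0.5306  0.3982 -1.5177] 584
st R ['scene'] [ 0.5308  0.3971 -1.5019] 8035
st R ['top', 'scene'] [ 0.5306  0.3978 -1.5133] 8677
st R ['top'] [ 0.536   0.2916 -1.5235] 1391
st R ['scene'] [ 0.5358  0.2924 -1.497 ] 9961
st R ['top', 'scene'] [ 0.5361  0.2916 -1.5175] 11409
st L ['top'] [ 0.5552 -0.3389  1.5812] 629
st L ['scene'] [ 0.5578 -0.3381  1.5831] 2955
st L ['top', 'scene'] [ 0.5567 -0.3384  1.5794] 3970
30.9833 [-0.25114429  0.90910766  0.16915233]
```

View pics/endc.png

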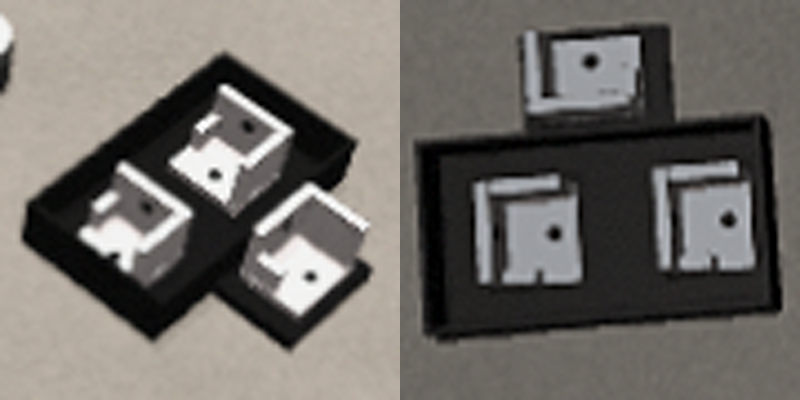

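View pics/end_scene.png

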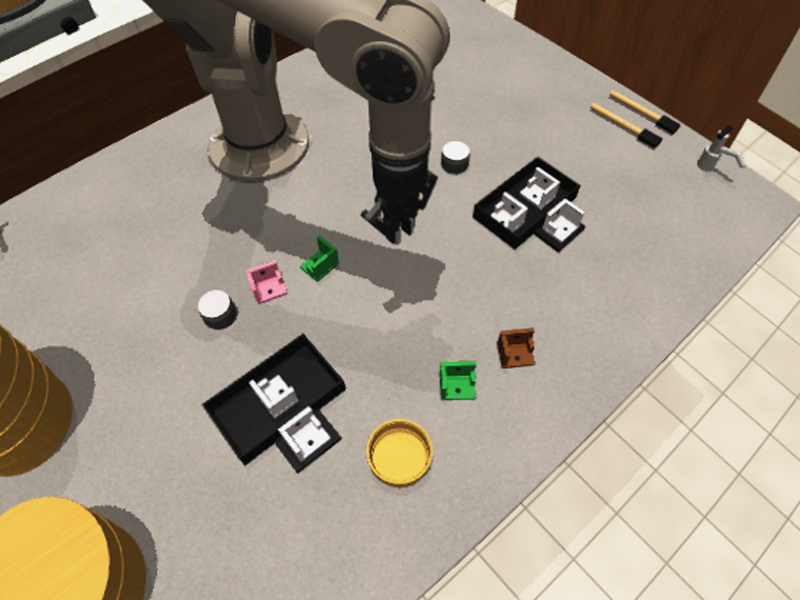

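View pics/end_top.png

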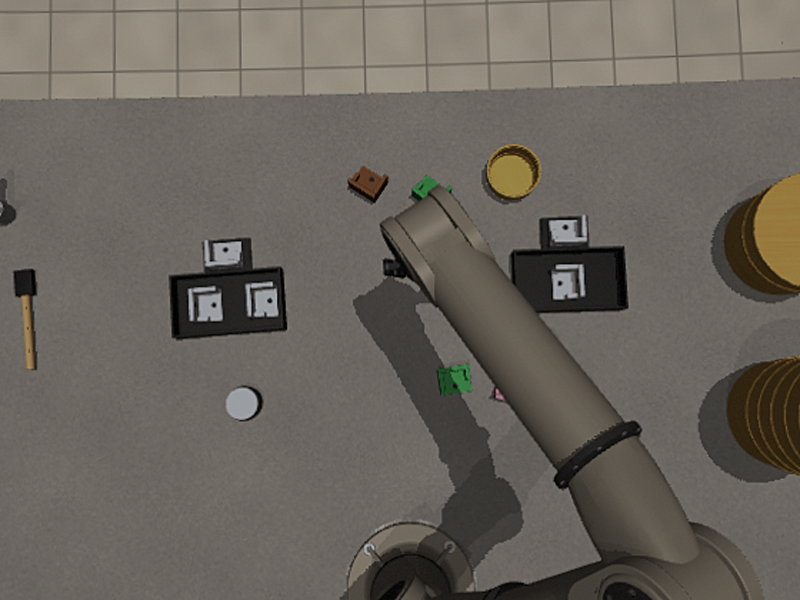

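All three brackets stand flat in the correct bins, at (520,195) for the pair and (275,393) for the left-hand one in the scene view. The sieve, tins and look-alikes are at their original pixels. Handing in.

```bash
python3 - <<'E'
from bench import r
print(r.hand_in())
E
```

```text
the job is handed in; nothing more can be done
None
```

All three brackets are sorted and standing on their feet in their bins, and the job was handed in at about 31 s of the 72 s.

- **Left-hand bracket:** it went into the bin at y < 0, whose sample is left-handed.
- **Tipped bracket:** I gripped it over its ends with the tool leaning 45°, turned it 90° about the jaw axis, stood it on the bench and let go. I then took hold of it afresh by its wall and put it in the right-hand bin.
- **Right-hand bracket:** it went into the right-hand bin beside the other one.

**Setting down:** each bracket was lowered until it touched at 4–12 N before I released it. No force reading at the end of a move was above 12 N.

**Last checks:** fits to both cameras put all three brackets at floor height, upright and inside the walls. The two cameras agree to about 3 mm and 0.03 rad. By eye, the sieve, tins and look-alikes are where they started; the top view hid one tin, but it shows unmoved in the scene view. The gripper is clear of everything.

**What went wrong:**
- **First grip failed:** on the tipped bracket one finger slid over the low cheek and pushed the bracket about 11 mm along the bench. I opened, measured again and gripped deeper.
- **Readings that disagreed:** the fingertips looked up to about 30 mm behind the reported TCP when open, more than the description says. The opening read 3–6 mm on the 8 mm walls, but every lift showed the bracket's weight.

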